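# Uncap and trigger the bench airbrush

### The arm

A 6-joint arm with a two-finger parallel gripper is mounted at the origin on a cart in front of the work surface, level with it; the furniture and walls round the work are solid. World frame = base frame: x ahead of the robot, y to its left, z up, the work surface at z = 0. Lengths are in mm, angles in degrees, forces in N, time in s.
With the tool pointing down it reaches from about 300 to 850 mm from the base axis. Payload 4.2 kg.
Tool frame: the origin (TCP) lies midway between the tips of the shut fingers; the grasp point (between the pads) lies pinch_z behind it (pinch_z is the distance from the TCP to the grasp point, in mm); z points along the fingers, y is the line along which they close (so a half turn about z gives the same grasp; the last joint's range is limited). The gripper opens to 91 mm and grips with 3 to 60 N. Pads are 32 mm wide; open, the fingers measure 118 mm over their backs; the gripper's body (76 mm by 178 mm) begins 60 mm behind the grasp point.
Start: joints at [72.193, 18.312, 89.639, -0, 72.044, -1.146], TCP at [164.866, 550.877, 181.276] pointing down, gripper open.
Joint ranges: [-177.97, 177.97], [-48.28, 115.42], [12.27, 149.76], [-77.06, 257.06], [2.81, 150.46], [-146.56, 146.56]. Speed limits (degrees/s): [147.25, 147.25, 180, 180, 180, 180].

### API

Orientations are given as [roll, pitch, yaw] about the fixed x, y, z axes, in that order (R = Rz(yaw) Ry(pitch) Rx(roll)).
In Python, from workcell import state, grab_frame, job_done, masks_of, landmark_of, pinch_z gives the robot as it stands. The module is installed in compiled form; this text tells all that it offers.
- The arm moves only by the tool move_arm, never from a script. Its argument "plan" is a list of rows, each an object of numbers: "x", "y", "z": the shift along the tool's x, y, z in mm; "rx", "ry", "rz": the turn, a rotation vector about the tool's x, y, z in rad. A call has 1 to 10 rows; each row shifts and turns the commanded pose from where the row before left it, along the tool's axes as they then stand; what a row does not reach is not made up. A row lasts 1/10 s, in which the tool goes at most 50 mm and 8.59 degrees, less where a joint would pass 70% of its speed; a pose out of reach is approached as far as the arm can. A call is refused whole if a number of a shift passes 50 or a number of a turn 0.15, either way. A call with a gripper value outside its range is refused whole. "grip" is the opening, from 0 (shut) to 1 (fully open), set as the call begins (left out, the last holds). The fingers move at their own pace and stop on an object; "squeeze" is the grip in N (left out, the last holds). Time passes only in rows, so rows that do not move let the fingers close. It gives the time, the measured TCP pose, the force, the opening and the grip force at its end, in the units of the state.
- state(): the state, without advancing time (a new reading comes with each control period).
- grab_frame(name): name is "scene" or "top" or "wrist"; returns a dict with "img" (400x640x3 uint8, red, green, blue), "z_map" (400x640 float32, mm along the optical axis (not along the pixel's ray), 0 where there is no reading), "fx", "fy", "cx", "cy" (pixels), "rvec" (rotation vector, rad) and "tvec" (3), from world to camera coordinates, as OpenCV has them. Camera axes: x right, y down, z forward; pixel columns grow to the right and rows downward; lengths in mm; the calibration is good to about 2 mm. A picture is of the moment at which its call begins.
- job_done(): hands the job in; it is judged then, once.
Trained networks look in the newest picture that a camera, given by its name, has taken for a name from the list of things; names that differ only in an ending like _2 or _b are one class to them, and where a whole thing is asked for, a point or a joint stands for the part that bears it (a point fixed in the world has none). Each returns a list of dicts, best first, with "p" (0 to 1); they miss things now and then, are a little off and sometimes report something else, mostly with a low value. They report only what shows in the picture. A call takes as long as a camera call.
- masks_of(camera, label): "pixels" (400x640 bool, what is visible of it) and "box" ([centre column, centre row, width, height] in pixels, round what is visible of it).
- landmark_of(camera, label): "point" ([column, row] in pixels: a listed point, or the origin of a listed thing).
The state is a dict: "time_s": time; "qpos": joint angles; "qvel": joint speeds; "effort": joint torques, N m; "ee_pos": TCP position; "ee_rot": TCP orientation; "force": force on the tool from outside, world axes, zero at the start; "torque": the same for the moment, N m; "gripper_width": finger opening in mm; "gripper_force": force on a finger pad.
Only numpy, scipy, OpenCV 4.12 (cv2) and the standard library are available. Lean on these libraries where they do the work, as an engineer would, in place of code of your own. Each camera call takes 0.05 s, during which the arm holds its last target. There are 200 camera calls.

### The job

Clear the remover bottle from in front of the airbrush nozzle and stand it upright in the empty bay of the steel tray, pull the cap off the nozzle and lay it along the slot of the cap rest, centred so that it lies in both yokes. Then squeeze the trigger fully towards the grip, hold it for about a second and let it go, with everything left parked. Do not pull the trigger before both are parked, do not tip the bottle over, and leave all other things where they stand.

Things in the scene. Friction and masses are not known exactly. Their poses are not given: they have to be found in the camera images.
- airbrush: Pistol airbrush lying on its side, fixed in a stand (foot x -38 to 48, y -75 to 55 mm, 12 mm high). Origin on the table under the barrel. Barrel along y at z 70 mm, 32 mm thick (clamps 39), rear end y -90, nozzle to +y. Fixed grip runs level to -x: centre line y -44, z 70, from the barrel to x -130 (brass stub to -143), 24 mm wide in y, 26 high, free below.
- trigger (a joint): Steel trigger lever on the +y side of the grip; sprung hinge, vertical axis at x -22, y -4 mm of the airbrush. Reads 0 released, 0.32 rad at its stop when squeezed towards the grip (-y). At the press point it takes about 3 N to start and 10 N at the stop; springs back when let go.
- trigger_press (a point): Press point on the lever's centre line, 55 mm from the hinge (airbrush x -77, y -4, z 70 mm when released), moves with it. Lever level, 10 mm thick in y, 20 high, 80 long. Here lever and grip together span airbrush y +1 to -56 mm (57 mm) released, about 40 mm fully squeezed: two fingers from above, closing along the airbrush's y, go astride both.
- nozzle_cap: Loose grey rounded-square cap, 36 x 36 mm, 72 mm long, 50 g, over the nozzle. Origin at its centre; y along its length, closed end +y, open end -y (28 mm square, 67 mm deep). Hangs with 6 mm of play on the nozzle spigot, which reaches about 45 mm into it: pull it straight along +y by 55 mm or more before lifting.
- nozzle_tip (a point): Centre of the front end of the round steel nozzle spigot, 22 mm in diameter, which runs from y 70 to 120 mm of the airbrush; the tip is inside the cap at the start.
- cap_rest: Fixed metal rest: foot 80 x 90 mm, 8 mm high, two U-shaped yokes 8 mm thick at y -27 and +27 mm, 46 mm open between them for the fingers. Slot along y, 42 mm wide, floor z 31 mm, straight cheeks to z 48, flared lips to z 58 mm; 70 mm wide over all. Origin at the centre of its underside.
- rest_slot (a point): Where the centre of the cap lies when it is laid in the rest: 49 mm above the table, midway between the yokes, axes as the rest's; the cap's length goes along y, either way round.
- bottle_tray: Fixed steel tray 100 mm (x) by 150 mm (y), rim 18 mm high, walls 4 mm, floor 4 mm thick; a divider across its middle (at y = 0) makes two bays of 92 x 69 mm. Two varnish bottles, 72 mm tall, fill the +y bay; the -y bay is empty. Origin at the centre of its underside.
- free_bay (a point): Centre of the empty bay's floor, 4 mm above the table; axes as the tray's.
- remover_bottle: Loose remover bottle that stands in front of the capped nozzle: box-shaped body 36 mm (x) by 52 mm (y), 110 mm high, with a round 25 mm cap to 134 mm; about 0.24 kg. Origin at the centre of its underside, z up.
- spray_bottle: Bystander: standing spray bottle, 39 mm in diameter, 123 mm tall, beyond the nozzle cap; origin at the centre of its underside.
- glue_bottle: Bystander: small squeeze bottle, 25 mm in diameter, 104 mm tall with its needle, beyond the remover bottle; origin at the centre of its underside.
- cream_tube: Bystander: cream tube standing on its cap, 35 x 40 mm, 106 mm tall, on the robot's side between trigger and nozzle; origin at the centre of its underside.
- tape_roll: Bystander: roll of tape lying flat, 60 mm in diameter, 19 mm high, near the end of the grip; origin at the centre of its underside.
- handpiece: Bystander: rotary file handpiece lying along its y, 24 x 189 x 24 mm, beyond the barrel; origin at the centre of its underside.

How it is judged (in metres and radians):
On the way, in this order (a step that is already met when the one before it is completed fails the run):
1. the remover bottle stands in the empty tray bay and the cap lies in the rest, both let go (x of remover_bottle in the frame of free_bay between -0.03 and 0.03 m and y of remover_bottle in the frame of free_bay between -0.022 and 0.022 m and z of remover_bottle in the frame of free_bay between -0.006 and 0.006 m and angle between remover_bottle's own z axis and vertical below 0.1 rad and x of nozzle_cap in the frame of rest_slot between -0.008 and 0.008 m and y of nozzle_cap in the frame of rest_slot between -0.015 and 0.015 m and z of nozzle_cap in the frame of rest_slot between -0.006 and 0.006 m and angle between the y axis of nozzle_cap and the y axis of cap_rest, either way round below 0.15 rad and contact force between the fingers and remover_bottle below 0.1 N and contact force between the fingers and nozzle_cap below 0.1 N and linear speed of each of remover_bottle, nozzle_cap below 0.02 m/s), for 0.3 s.
2. the trigger is squeezed fully by the fingers and held (x of remover_bottle in the frame of free_bay between -0.03 and 0.03 m and y of remover_bottle in the frame of free_bay between -0.022 and 0.022 m and z of remover_bottle in the frame of free_bay between -0.006 and 0.006 m and angle between remover_bottle's own z axis and vertical below 0.1 rad and x of nozzle_cap in the frame of rest_slot between -0.008 and 0.008 m and y of nozzle_cap in the frame of rest_slot between -0.015 and 0.015 m and z of nozzle_cap in the frame of rest_slot between -0.006 and 0.006 m and angle between the y axis of nozzle_cap and the y axis of cap_rest, either way round below 0.15 rad and value of joint trigger above 0.28 rad and contact force between the fingers and trigger above 1 N), for 0.5 s.
At the end, for the whole second after the job is handed in: Trigger back within 0.04 rad of released; bottle upright (0.1 rad) on the free bay's floor, within 30 mm in x and 22 mm in y of its centre; cap in both yokes, within 15 mm along, 8 mm across and 6 mm in height of the slot point; all at rest (x of remover_bottle in the frame of free_bay between -0.03 and 0.03 m and y of remover_bottle in the frame of free_bay between -0.022 and 0.022 m and z of remover_bottle in the frame of free_bay between -0.006 and 0.006 m and angle between remover_bottle's own z axis and vertical below 0.1 rad and x of nozzle_cap in the frame of rest_slot between -0.008 and 0.008 m and y of nozzle_cap in the frame of rest_slot between -0.015 and 0.015 m and z of nozzle_cap in the frame of rest_slot between -0.006 and 0.006 m and angle between the y axis of nozzle_cap and the y axis of cap_rest, either way round below 0.15 rad and value of joint trigger below 0.04 rad and linear speed of each of remover_bottle, nozzle_cap below 0.02 m/s); the robot touches nothing.
It fails at once if the trigger is pulled before bottle and cap are parked (value of joint trigger above 0.12 rad and not (x of remover_bottle in the frame of free_bay between -0.03 and 0.03 m and y of remover_bottle in the frame of free_bay between -0.022 and 0.022 m and z of remover_bottle in the frame of free_bay between -0.006 and 0.006 m and angle between remover_bottle's own z axis and vertical below 0.1 rad and x of nozzle_cap in the frame of rest_slot between -0.008 and 0.008 m and y of nozzle_cap in the frame of rest_slot between -0.015 and 0.015 m and z of nozzle_cap in the frame of rest_slot between -0.006 and 0.006 m and angle between the y axis of nozzle_cap and the y axis of cap_rest, either way round below 0.15 rad)).
It fails at once if the remover bottle is tipped over (angle between remover_bottle's own z axis and vertical above 0.7 rad).
It fails at once if a bystander is moved by more than 30 mm (distance of any of spray_bottle, glue_bottle, cream_tube, tape_roll, handpiece from where it was at the start of the episode above 0.03 m).
It fails at once if a standing bystander is tipped over (angle between any of spray_bottle, glue_bottle, cream_tube's own z axis and vertical above 0.5 rad).
It also fails if it takes over 72 s, if anything falls off the work surface, if the arm or the gripper's body presses on something with over 40 N, if the wrist force passes 120 N, or if a joint passes its speed limit or range.

## Working session

There is one attempt and no reset: what is moved stays moved. The work goes in short steps, Python scripts to look and compute and a tool call to move; the robot and the scene stay as the last step left them, time stands still between calls to the robot, and variables do not carry over. Pictures are saved under pics/ and viewed, at most 10 in all, crops included, and the job is handed in when it is done.

Besides the shell and the picture viewer there is one more tool, called by a JSON object that holds its "api" and its "payload". move_arm: Moves the arm, as the interface text tells. Its arguments: {"type":"object","properties":{"plan":{"type":"array","items":{"type":"object","properties":{"x":{"type":"number"},"y":{"type":"number"},"z":{"type":"number"},"rx":{"type":"number"},"ry":{"type":"number"},"rz":{"type":"number"}}}},"grip":{"type":"number"},"squeeze":{"type":"number"}},"required":["plan"]}

```bash
mkdir -p pics
cat > h.py <<'E'
import numpy as np, cv2
from workcell import *
def save(n,f): cv2.imwrite('pics/'+n,cv2.cvtColor(f['img'],cv2.COLOR_RGB2BGR))
def world(f,u,v,z=None,depth=None):
    R=cv2.Rodrigues(np.array(f['rvec'],float))[0];t=np.array(f['tvec'],float).ravel()
    u=np.asarray(u,float);v=np.asarray(v,float)
    d=np.stack([(u-f['cx'])/f['fx'],(v-f['cy'])/f['fy'],np.ones_like(u)],-1)
    c=-R.T@t
    dw=d@R
    if depth is not None: return c+dw*np.asarray(depth)[...,None]
    return c+dw*((z-c[2])/dw[...,2])[...,None]
def cloud(f,m):
    v,u=np.nonzero(m&(f['z_map']>0)); return world(f,u,v,depth=f['z_map'][v,u])
def tri(obs): # [(f,(u,v))]
    A=np.zeros((3,3));b=np.zeros(3)
    for f,p in obs:
        a=world(f,p[0],p[1],depth=np.array(0.));d=world(f,p[0],p[1],depth=np.array(1.))-a;d/=np.linalg.norm(d)
        P=np.eye(3)-np.outer(d,d);A+=P;b+=P@a
    return np.linalg.solve(A,b)
def rect(P): # min area rect of xy
    return cv2.minAreaRect(P[:,:2].astype(np.float32))
E
python3 - <<'E'
from h import *
np.set_printoptions(precision=1,suppress=True)
print(pinch_z() if callable(pinch_z) else pinch_z); s=state(); print(s['ee_pos'],s['ee_rot'],s['gripper_width'])
F={}
for c in ['scene','top']:
    F[c]=grab_frame(c); save(c+'0.png',F[c])
    f=F[c];R=cv2.Rodrigues(np.array(f['rvec'],float))[0];print(c,'campos',-R.T@np.array(f['tvec']).ravel(),f['fx'])
T=['airbrush','trigger','nozzle_cap','cap_rest','bottle_tray','remover_bottle','spray_bottle','glue_bottle','cream_tube','tape_roll','handpiece']
for l in T:
    for c in ['top','scene']:
        ms=masks_of(c,l)
        for m in ms[:2]:
            P=cloud(F[c],m['pixels'])
            if len(P)<20: print(l,c,m['p'],'few');continue
            hi=np.percentile(P[:,2],97); Q=P[P[:,2]>hi-12]
            r=rect(Q)
            print(l,c,round(m['p'],2),len(P),'box',np.array(m['box']),'ztop',round(hi),'toprect',np.array(r[0]),np.array(r[1]),round(r[2],1),'min',P.min(0),'max',P.max(0))
for l in T+['trigger_press','nozzle_tip','rest_slot','free_bay']:
    for c in ['top','scene']:
        for m in landmark_of(c,l)[:2]: print(l,c,round(m['p'],2),np.array(m['point']))
E
```

```text
18.8
[164.7 550.3 180.4] [-179.9   -0.   163.3] 91.14269381067902
scene campos [171.2 554.2 768.1] 469.68829705819223
top campos [ 342.2  -93.7 1129. ] 406.46424963371504
airbrush top 0.82 1847 box [337.9 217.1  55.9  69.1] ztop 87 toprect [ 547.3 -142.3] [187.  129.2] 23.6 min [ 436.5 -205.1   -6. ] max [640.2 -49.3  97.5]
airbrush scene 0.68 2641 box [333.8 198.8  90.4  57. ] ztop 88 toprect [541.2 -98.1] [159.1 160.2] 57.1 min [ 437.6 -285.1   -3. ] max [659.   12.2 105.3]
trigger top 0.43 157 box [332.1 214.9  15.7  28.4] ztop 84 toprect [ 527.3 -108.5] [13.3 84.8] 72.1 min [ 486.5 -125.7   -5.5] max [567.5 -95.1  86. ]
trigger top 0.33 138 box [291.9 224.9  10.3  16.7] ztop 105 toprect [502.   -7.7] [31.7  6.3] 59.0 min [484.6 -21.3   8.9] max [514.3  10.8 106.7]
trigger scene 0.49 301 box [338.2 204.4  27.9  30.2] ztop 84 toprect [ 529.  -105.2] [15.4 88. ] 70.5 min [ 486.3 -176.3   -0.8] max [583.4 -88.2  86.7]
nozzle_cap top 0.68 313 box [367.3 172.4  47.4  24.4] ztop 24 toprect [ 669.7 -208.1] [148.6  22.5] 68.8 min [ 638.9 -277.4   -0.2] max [ 702.3 -133.4   26.7]
nozzle_ca
[... 3512 characters left out ...]
x [ 702.9 -133.4   26.7]
handpiece scene 0.9 488 box [308.4 176.4  60.9  33.4] ztop 24 toprect [ 668.9 -204.4] [182.8  22.7] 66.4 min [ 636.1 -300.7   -6. ] max [ 715.1 -119.3   25.9]
handpiece scene 0.15 254 box [337.9 199.6  27.   31. ] ztop 84 toprect [ 528.3 -104.7] [13.2 86.3] 72.7 min [ 486.3 -121.4   61.2] max [569.4 -88.2  86.7]
airbrush top 0.88 [334.4 203.3]
airbrush top 0.74 [290.6 225.3]
airbrush scene 0.65 [320.4 211.2]Traceback (most recent call last):
  File "<stdin>", line 20, in <module>
ValueError: it knows: airbrush, bottle_tray, cap_rest, cream_tube, free_bay, glue_bottle, handpiece, nozzle_cap, nozzle_tip, remover_bottle, rest_slot, spray_bottle, tape_roll, trigger_press
```

Run:
```python
import cv2
a=cv2.imread('pics/scene0.png')[120:400,180:480];cv2.imwrite('pics/scene0c.png',cv2.resize(a,(640,597),interpolation=3))
a=cv2.imread('pics/top0.png')[110:310,180:450];cv2.imwrite('pics/top0c.png',cv2.resize(a,(800,593),interpolation=3))
```

```text
(no output)
```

View pics/scene0c.png

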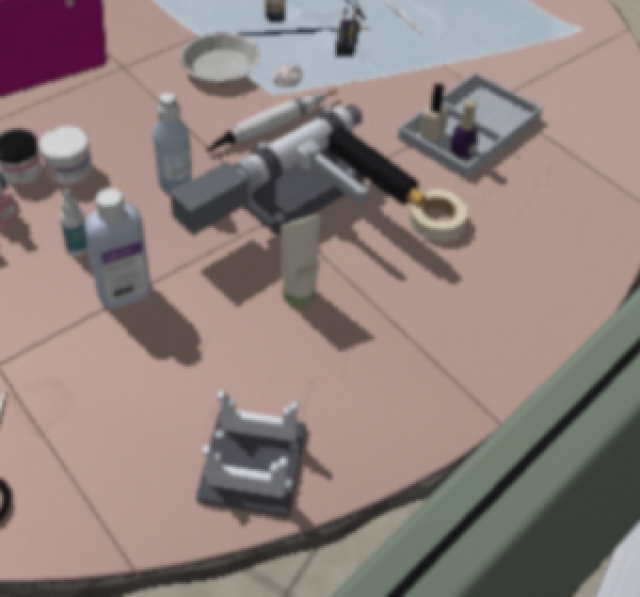

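View pics/top0c.png

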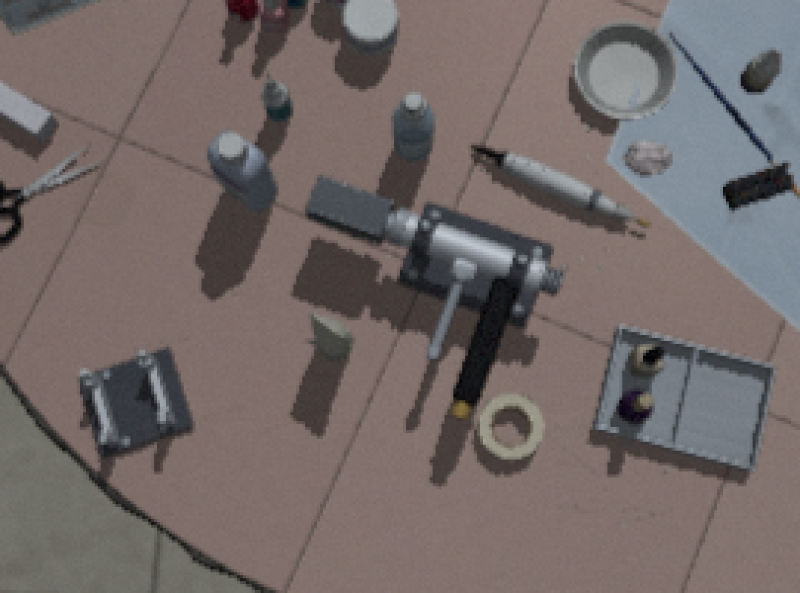

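```bash
cat >> h.py <<'E'
def hm(f): return world(f,*np.meshgrid(np.arange(640),np.arange(400)),depth=f['z_map'])
def near(P,c,r,z0,z1):
    Q=P.reshape(-1,3); return Q[(np.hypot(Q[:,0]-c[0],Q[:,1]-c[1])<r)&(Q[:,2]>z0)&(Q[:,2]<z1)]
def rr(Q):
    r=rect(Q); b=cv2.boxPoints(r); e=b[1]-b[0],b[2]-b[1]
    e=sorted(e,key=lambda v:-np.hypot(*v)); a=np.degrees(np.arctan2(e[0][1],e[0][0]))%180
    return np.round([*r[0],np.hypot(*e[0]),np.hypot(*e[1]),a],1)
E
python3 - <<'E'
from h import *
np.set_printoptions(precision=1,suppress=True)
F={c:grab_frame(c) for c in ['scene','top']}
for c in F:
    P=hm(F[c]); print(c)
    def go(n,*a):
        Q=near(P,*a); print(n,len(Q),rr(Q) if len(Q)>5 else '', 'zmed',np.median(Q[:,2]) if len(Q) else '')
    go('table',(560,150),40,-20,20)
    go('cap',(617,-14),48,80,95)
    go('bot cap',(652,90),40,125,145)
    go('bot body',(652,90),45,85,118)
    go('bot body low',(652,90),45,20,118)
    go('rest',(437,178),60,35,70)
    go('rest foot',(437,178),75,4,14)
    go('tray rim',(455,-345),105,13,24)
    go('tray wide',(455,-345),105,10,100)
    go('varnish',(482,-287),60,40,90)
    go('grip',(500,-150),75,74,90)
    go('glue',(715,70),45,15,120)
    go('spray',(704,-66),40,30,140)
    go('cream',(502,-5),40,20,140)
    go('tape',(434,-172),40,10,30)
for l in ['airbrush','trigger_press','nozzle_tip','rest_slot','free_bay','remover_bottle','nozzle_cap','cap_rest','bottle_tray']:
    o=[]
    for c in F:
        m=landmark_of(c,l)
        if m: o.append((F[c],m[0]['point'])); print(l,c,round(m[0]['p'],2),np.array(m[0]['point']))
    if len(o)==2: print('   tri',tri(o))
E
```

```text
scene
table 1073 [560.  150.2  78.7  78.6 109.7] zmed 0.0345499736124566
cap 497 [616.8 -18.7  85.9  38.   73.2] zmed 85.04749425232126
bot cap 126 [653.1  90.8  24.6  23.9  72.3] zmed 133.76430208019815
bot body 425 [650.4  93.   50.9  32.1  56.2] zmed 104.54226410443289
bot body low 997 [649.8  92.9  52.2  33.   56.2] zmed 76.96973725045189
rest 265 [439.4 179.3  69.   62.3  22.7] zmed 47.8947664618687
rest foot 1245 [443.9 182.7  93.2  90.   23.2] zmed 8.375693532697824
tray rim 455 [ 473.5 -331.6  156.3  101.4   78.7] zmed 16.780762269721777
tray wide 956 [ 473.5 -331.6  156.3  101.4   78.7] zmed 18.360496814947624
varnish 205 [ 482.8 -286.9   64.6   25.2  173.5] zmed 54.9352682890252
grip 810 [ 515.9 -128.6  144.8   81.   147. ] zmed 81.29077888277783
glue 245 [729.3  73.   24.5  16.6  42.4] zmed 47.39013854755751
spray 525 [703.2 -58.7  38.7  29.8  37.5] zmed 76.14276909914986
cream 577 [500.8   2.   37.7  24.   50.1] zmed 68.6611678300468
tape 333 [ 435.3 -170.    63.7   56.1   89.1] zmed 18.22516319641045
top
table 611 [560.5 149.7  78.8  78.1 118.1] zmed -1.4274413771602212

[... 1079 characters left out ...]
.7 206.8]
trigger_press top 0.66 [327.7 220.1]
   tri [ 515.5 -101.2   67.8]
nozzle_tip scene 0.32 [275.6 215.7]
rest_slot scene 0.77 [296.4 323.7]
rest_slot top 0.85 [221.9 244. ]
   tri [440.1 178.1  42.6]
free_bay scene 0.95 [405.9 172.7]
free_bay top 0.86 [421.9 247.8]
   tri [ 467.6 -364.3    3.2]
remover_bottle scene 0.93 [236.1 255. ]
remover_bottle top 0.77 [261.7 171.5]
   tri [653.6  94.1  11.5]
nozzle_cap scene 0.92 [277.6 214.4]
nozzle_cap top 0.87 [297.8 178.4]
   tri [624.7 -14.6  58.4]
cap_rest scene 0.56 [298.9 335.2]
cap_rest top 0.78 [226.8 243.9]
   tri [442.  174.1  -0.8]
bottle_tray scene 0.83 [401.4 180.8]
bottle_tray top 0.85 [411.5 244.6]
   tri [ 471.7 -338.9   -6.7]
```

```bash
cat >> h.py <<'E'
def goal(x,y,z,yaw):
    s=state();p=np.array(s['ee_pos']);a=s['ee_rot'];d=(yaw-a[2]+180)%360-180
    r=np.radians(yaw);w=np.array([x,y,z])-p
    print('t',round(s['time_s'],1),'pos',p.round(1),'rot',np.round(a,1),'rz',round(-np.radians(d),3),'then shift x,y,z',np.round([w[0]*np.cos(r)+w[1]*np.sin(r),w[0]*np.sin(r)-w[1]*np.cos(r),-w[2]],1),'dist',round(float(np.linalg.norm(w))),'w',round(s['gripper_width'],1),'F',np.round(s['force'],1))
E
python3 -c "
from h import *
goal(651.5,89.5,230,62)"
```

```text
t 2.3 pos [164.9 550.9 181.3] rot [180.   -0.  163.3] rz 1.769 then shift x,y,z [-178.9  646.3  -48.7] dist 672 w 90.7 F [ 0.1 -0.   0.3]
```

{"api": "move_arm", "payload": {"plan": [{"z": -5, "rz": 0.145}, {"z": -5, "rz": 0.145}, {"z": -5, "rz": 0.145}, {"z": -5, "rz": 0.145}, {"z": -5, "rz": 0.145}, {"z": -5, "rz": 0.145}, {"z": -5, "rz": 0.145}, {"z": -5, "rz": 0.145}, {"z": -5, "rz": 0.145}, {"z": -5, "rz": 0.145}], "grip": 0.75}}

```text
schema error: expected keys x, y, z, rx, ry, rz
```

{"api": "move_arm", "payload": {"plan": [{"x": 0, "y": 0, "z": -5, "rx": 0, "ry": 0, "rz": 0.145}, {"x": 0, "y": 0, "z": -5, "rx": 0, "ry": 0, "rz": 0.145}, {"x": 0, "y": 0, "z": -5, "rx": 0, "ry": 0, "rz": 0.145}, {"x": 0, "y": 0, "z": -5, "rx": 0, "ry": 0, "rz": 0.145}, {"x": 0, "y": 0, "z": -5, "rx": 0, "ry": 0, "rz": 0.145}, {"x": 0, "y": 0, "z": -5, "rx": 0, "ry": 0, "rz": 0.145}, {"x": 0, "y": 0, "z": -5, "rx": 0, "ry": 0, "rz": 0.145}, {"x": 0, "y": 0, "z": -5, "rx": 0, "ry": 0, "rz": 0.145}, {"x": 0, "y": 0, "z": -5, "rx": 0, "ry": 0, "rz": 0.145}, {"x": 0, "y": 0, "z": -5, "rx": 0, "ry": 0, "rz": 0.145}], "grip": 0.75}}

```text
time_s: 3.3
ee_pos: [164.9, 550.8, 231.5]
ee_rot: [180.0, -0.0, 79.9]
force: [-0.3, -0.0, -0.1]
gripper_width: 68.3
gripper_force: 0.0
```

{"api": "move_arm", "payload": {"plan": [{"x": 0, "y": 0, "z": 0, "rx": 0, "ry": 0, "rz": 0.145}, {"x": 0, "y": 0, "z": 0, "rx": 0, "ry": 0, "rz": 0.145}, {"x": 0, "y": 0, "z": 0, "rx": 0, "ry": 0, "rz": 0.03}, {"x": -11, "y": 40, "z": 0, "rx": 0, "ry": 0, "rz": 0}, {"x": -11, "y": 40, "z": 0, "rx": 0, "ry": 0, "rz": 0}, {"x": -11, "y": 40, "z": 0, "rx": 0, "ry": 0, "rz": 0}, {"x": -11, "y": 40, "z": 0, "rx": 0, "ry": 0, "rz": 0}, {"x": -11, "y": 40, "z": 0, "rx": 0, "ry": 0, "rz": 0}, {"x": -11, "y": 40, "z": 0, "rx": 0, "ry": 0, "rz": 0}, {"x": -11, "y": 40, "z": 0, "rx": 0, "ry": 0, "rz": 0}]}}

```text
time_s: 4.3
ee_pos: [376.7, 349.9, 231.4]
ee_rot: [180.0, -0.0, 61.9]
force: [0.5, 0.5, 0.0]
gripper_width: 68.3
gripper_force: 0.0
```

```bash
python3 -c "
from h import *
goal(651.5,89.5,230,62)"
```

```text
t 4.3 pos [376.7 349.9 231.4] rot [180.   -0.   61.9] rz -0.001 then shift x,y,z [-100.9  364.9    1.4] dist 379 w 68.3 F [0.5 0.5 0. ]
```

{"api": "move_arm", "payload": {"plan": [{"x": -11, "y": 40, "z": 0, "rx": 0, "ry": 0, "rz": 0}, {"x": -11, "y": 40, "z": 0, "rx": 0, "ry": 0, "rz": 0}, {"x": -11, "y": 40, "z": 0, "rx": 0, "ry": 0, "rz": 0}, {"x": -11, "y": 40, "z": 0, "rx": 0, "ry": 0, "rz": 0}, {"x": -11, "y": 40, "z": 0, "rx": 0, "ry": 0, "rz": 0}, {"x": -11, "y": 40, "z": 0, "rx": 0, "ry": 0, "rz": 0}, {"x": -11, "y": 40, "z": 0, "rx": 0, "ry": 0, "rz": 0}, {"x": -11, "y": 40, "z": 0, "rx": 0, "ry": 0, "rz": 0}, {"x": -11, "y": 40, "z": 0, "rx": 0, "ry": 0, "rz": 0}, {"x": -2, "y": 5, "z": 0, "rx": 0, "ry": 0, "rz": 0}]}}

```text
time_s: 5.3
ee_pos: [653.0, 86.6, 230.0]
ee_rot: [179.9, 0.1, 61.7]
force: [-1.1, 0.2, -0.0]
gripper_width: 68.5
gripper_force: 0.0
```

```bash
python3 -c "
from h import *
np.set_printoptions(precision=1,suppress=True)
f=grab_frame('wrist'); save('wrist0.png',f)
R=cv2.Rodrigues(np.array(f['rvec'],float))[0];print('campos',-R.T@np.array(f['tvec']).ravel(),'axis',R[2],f['fx'])
P=hm(f)
for n,a in dict(table=((600,150),30,-20,20),botcap=((651.5,89),40,120,145),body=((651.5,89),45,80,118),low=((651.5,89),45,20,118),cap=((617,-14),48,80,95),glue=((728,66),30,15,120)).items():
    Q=near(P,*a); print(n,len(Q),rr(Q) if len(Q)>5 else '',np.median(Q[:,2]) if len(Q) else '')
goal(651.5,89.5,70,62)"
```

```text
campos [686.4 148.7 433.1] axis [-0.1 -0.2 -1. ] 343.8175504207097
table 1824 [600.4 150.   59.   58.4 151.3] -0.7237316571475674
botcap 639 [654.8  89.2  24.8  23.6  62.8] 133.4026620300981
body 1123 [655.   89.5  51.   35.8  59.3] 107.31073794755855
low 1293 [655.   89.5  51.1  35.8  59.3] 106.48095762083148
cap 1019 [618.4 -19.9  85.3  35.8  73.2] 84.58739468056234
glue 503 [733.4  69.   24.5  22.2  30.8] 51.95239528289443
t 5.3 pos [651.8  87.7 230.2] rot [-180.     0.    61.7] rz -0.005 then shift x,y,z [  1.4  -1.1 160.2] dist 160 w 68.2 F [-0.1 -0.4 -0.5]
```

View pics/wrist0.png

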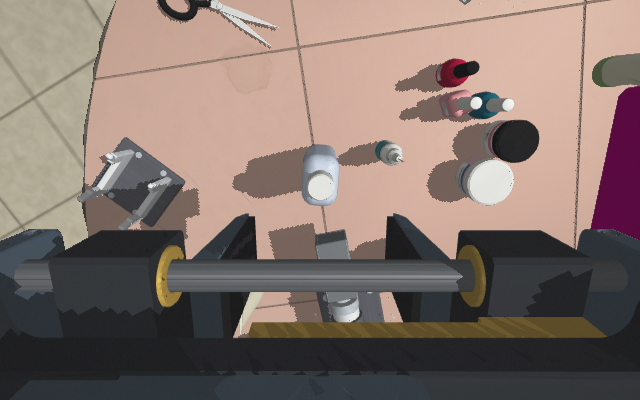

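{"api": "move_arm", "payload": {"plan": [{"x": 2, "y": 0, "z": 20, "rx": 0, "ry": 0, "rz": 0.01}, {"x": 0, "y": 0, "z": 30, "rx": 0, "ry": 0, "rz": 0}, {"x": 0, "y": 0, "z": 30, "rx": 0, "ry": 0, "rz": 0}, {"x": 0, "y": 0, "z": 30, "rx": 0, "ry": 0, "rz": 0}, {"x": 0, "y": 0, "z": 30, "rx": 0, "ry": 0, "rz": 0}, {"x": 0, "y": 0, "z": 20, "rx": 0, "ry": 0, "rz": 0}, {"x": 0, "y": 0, "z": 2, "rx": 0, "ry": 0, "rz": 0}, {"x": 0, "y": 0, "z": 0, "rx": 0, "ry": 0, "rz": 0}]}}

```text
time_s: 6.15
ee_pos: [650.7, 92.9, 69.6]
ee_rot: [-180.0, -0.0, 61.4]
force: [0.4, -0.5, 0.1]
gripper_width: 68.5
gripper_force: 0.0
```

{"api": "move_arm", "payload": {"plan": [{"x": 0, "y": 0, "z": 0, "rx": 0, "ry": 0, "rz": 0}, {"x": 0, "y": 0, "z": 0, "rx": 0, "ry": 0, "rz": 0}, {"x": 0, "y": 0, "z": 0, "rx": 0, "ry": 0, "rz": 0}, {"x": 0, "y": 0, "z": 0, "rx": 0, "ry": 0, "rz": 0}, {"x": 0, "y": 0, "z": 0, "rx": 0, "ry": 0, "rz": 0}, {"x": 0, "y": 0, "z": 0, "rx": 0, "ry": 0, "rz": 0}, {"x": 0, "y": 0, "z": 0, "rx": 0, "ry": 0, "rz": 0}, {"x": 0, "y": 0, "z": 0, "rx": 0, "ry": 0, "rz": 0}], "grip": 0, "squeeze": 25}}

```text
time_s: 6.95
ee_pos: [651.7, 92.3, 69.9]
ee_rot: [179.9, -0.1, 61.3]
force: [0.6, 1.5, 5.1]
gripper_width: 35.7
gripper_force: 24.8
```

{"api": "move_arm", "payload": {"plan": [{"x": 0, "y": 0, "z": -10, "rx": 0, "ry": 0, "rz": 0}, {"x": 0, "y": 0, "z": -20, "rx": 0, "ry": 0, "rz": 0}, {"x": 0, "y": 0, "z": -25, "rx": 0, "ry": 0, "rz": 0}, {"x": 0, "y": 0, "z": -25, "rx": 0, "ry": 0, "rz": 0}, {"x": 0, "y": 0, "z": -25, "rx": 0, "ry": 0, "rz": 0}, {"x": 0, "y": 0, "z": -25, "rx": 0, "ry": 0, "rz": 0}, {"x": 0, "y": 0, "z": -20, "rx": 0, "ry": 0, "rz": 0}, {"x": 0, "y": 0, "z": -10, "rx": 0, "ry": 0, "rz": 0}, {"x": 0, "y": 0, "z": 0, "rx": 0, "ry": 0, "rz": 0}]}}

```text
time_s: 7.85
ee_pos: [651.5, 91.9, 230.4]
ee_rot: [179.9, -0.1, 61.3]
force: [0.4, 0.1, -1.6]
gripper_width: 35.7
gripper_force: 24.8
```

```bash
python3 -c "
from h import *
goal(466,-366.5,230,78.5);print(state()['gripper_force'])"
```

```text
t 7.8 pos [651.5  91.9 230.4] rot [ 1.799e+02 -1.000e-01  6.130e+01] rz -0.299 then shift x,y,z [-4.862e+02 -9.040e+01  4.000e-01] dist 495 w 35.7 F [ 0.4  0.1 -1.6]
24.760912656784058
```

{"api": "move_arm", "payload": {"plan": [{"x": 0, "y": 0, "z": 0, "rx": 0, "ry": 0, "rz": -0.1}, {"x": 0, "y": 0, "z": 0, "rx": 0, "ry": 0, "rz": -0.1}, {"x": 0, "y": 0, "z": 0, "rx": 0, "ry": 0, "rz": -0.1}, {"x": -20, "y": 0, "z": 0, "rx": 0, "ry": 0, "rz": 0}, {"x": -30, "y": -6, "z": 0, "rx": 0, "ry": 0, "rz": 0}, {"x": -35, "y": -7, "z": 0, "rx": 0, "ry": 0, "rz": 0}, {"x": -35, "y": -7, "z": 0, "rx": 0, "ry": 0, "rz": 0}, {"x": -35, "y": -7, "z": 0, "rx": 0, "ry": 0, "rz": 0}, {"x": -35, "y": -7, "z": 0, "rx": 0, "ry": 0, "rz": 0}, {"x": -35, "y": -7, "z": 0, "rx": 0, "ry": 0, "rz": 0}]}}

```text
time_s: 8.85
ee_pos: [564.2, -122.4, 228.0]
ee_rot: [-179.8, 0.0, 78.4]
force: [0.3, -0.7, -1.0]
gripper_width: 35.9
gripper_force: 24.8
```

{"api": "move_arm", "payload": {"plan": [{"x": -35, "y": -7, "z": 0, "rx": 0, "ry": 0, "rz": 0}, {"x": -35, "y": -7, "z": 0, "rx": 0, "ry": 0, "rz": 0}, {"x": -35, "y": -7, "z": 0, "rx": 0, "ry": 0, "rz": 0}, {"x": -35, "y": -7, "z": 0, "rx": 0, "ry": 0, "rz": 0}, {"x": -35, "y": -7, "z": 0, "rx": 0, "ry": 0, "rz": 0}, {"x": -25, "y": -5, "z": 0, "rx": 0, "ry": 0, "rz": 0}, {"x": -10, "y": 0, "z": 0, "rx": 0, "ry": 0, "rz": 0}, {"x": 0, "y": 0, "z": 0, "rx": 0, "ry": 0, "rz": 0}]}}

```text
time_s: 9.65
ee_pos: [484.3, -319.2, 228.3]
ee_rot: [-179.9, -0.0, 78.4]
force: [-0.3, 0.1, -1.5]
gripper_width: 35.7
gripper_force: 24.8
```

```bash
python3 -c "
from h import *
np.set_printoptions(precision=1,suppress=True)
f=grab_frame('wrist')
P=hm(f)
for n,a in dict(tray=((472,-333),105,12,24),floor=((465,-368),30,-5,10),cap=((617,-14),48,80,95)).items():
    Q=near(P,*a); print(n,len(Q),rr(Q) if len(Q)>5 else '',np.median(Q[:,2]) if len(Q) else '')
print(landmark_of('wrist','free_bay')[:1], [world(f,*m['point'],z=4) for m in landmark_of('wrist','free_bay')[:1]])
f=grab_frame('scene');P=hm(f);m=masks_of('scene','bottle_tray'); 
for z in ((12,24),):
    Q=near(P,(472,-333),105,*z);print(rr(Q))
goal(466,-366.5,80,78.5)
save('scene1.png',f);cv2.imwrite('pics/s1c.png',cv2.resize(cv2.imread('pics/scene1.png')[100:300,300:500],(600,600)))
"
```

```text
tray 1129 [ 474.2 -332.6  149.1  100.2   78.4] 17.095542357512613
floor 3  3.4482677693614505
cap 0  
[] []
[ 473.8 -330.5  155.2  102.3   78.5]
t 9.9 pos [ 485.7 -317.1  229.1] rot [-180.    -0.    78.6] rz 0.002 then shift x,y,z [-52.4  -9.5 149.1] dist 158 w 35.9 F [ 0.5 -0.1 -1.1]
```

View pics/s1c.png

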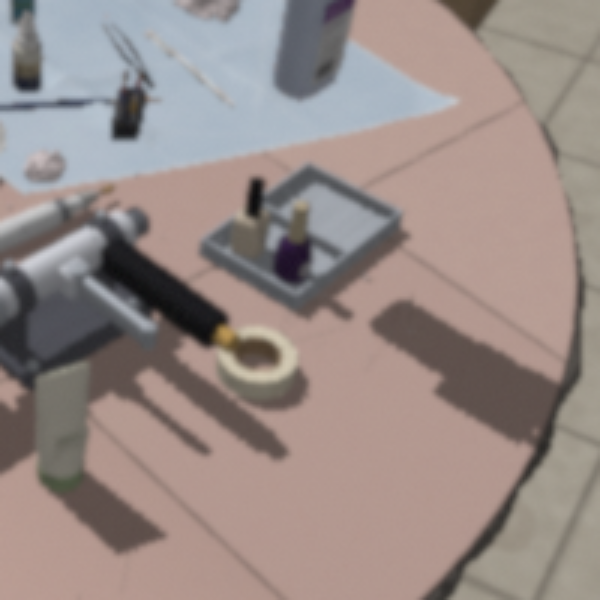

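{"api": "move_arm", "payload": {"plan": [{"x": -25, "y": -5, "z": 0, "rx": 0, "ry": 0, "rz": 0}, {"x": -20, "y": -4, "z": 0, "rx": 0, "ry": 0, "rz": 0}, {"x": -8, "y": -1, "z": 0, "rx": 0, "ry": 0, "rz": 0}, {"x": 0, "y": 0, "z": 20, "rx": 0, "ry": 0, "rz": 0}, {"x": 0, "y": 0, "z": 30, "rx": 0, "ry": 0, "rz": 0}, {"x": 0, "y": 0, "z": 25, "rx": 0, "ry": 0, "rz": 0}, {"x": 0, "y": 0, "z": 20, "rx": 0, "ry": 0, "rz": 0}, {"x": 0, "y": 0, "z": 10, "rx": 0, "ry": 0, "rz": 0}, {"x": 0, "y": 0, "z": 5, "rx": 0, "ry": 0, "rz": 0}, {"x": 0, "y": 0, "z": 0, "rx": 0, "ry": 0, "rz": 0}]}}

```text
time_s: 10.9
ee_pos: [465.4, -367.8, 119.2]
ee_rot: [180.0, -0.0, 78.6]
force: [0.1, -0.0, -0.8]
gripper_width: 35.5
gripper_force: 24.9
```

```bash
python3 -c "
from h import *
np.set_printoptions(precision=1,suppress=True)
f=grab_frame('scene');P=hm(f)
Q=near(P,(466,-368),45,35,200);print(rr(Q),Q[:,2].min())
goal(465.7,-367.5,78,78.5)
save('scene2.png',f);cv2.imwrite('pics/s2c.png',cv2.resize(cv2.imread('pics/scene2.png')[80:220,340:480],(600,600)))
"
```

```text
[ 465.7 -362.4   66.9   49.9    4. ] 52.23609810340906
t 10.9 pos [ 465.6 -368.2  119.9] rot [179.9   0.   78.6] rz 0.001 then shift x,y,z [ 0.7 -0.1 41.9] dist 42 w 35.8 F [-0.3  0.5 -1.6]
```

View pics/s2c.png

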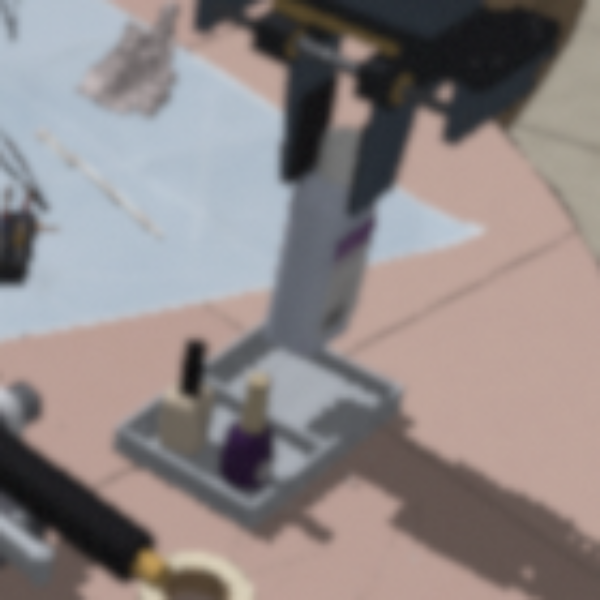

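{"api": "move_arm", "payload": {"plan": [{"x": 0, "y": 0, "z": 15, "rx": 0, "ry": 0, "rz": 0}, {"x": 0, "y": 0, "z": 14, "rx": 0, "ry": 0, "rz": 0}, {"x": 0, "y": 0, "z": 8, "rx": 0, "ry": 0, "rz": 0}, {"x": 0, "y": 0, "z": 4, "rx": 0, "ry": 0, "rz": 0}, {"x": 0, "y": 0, "z": 2, "rx": 0, "ry": 0, "rz": 0}, {"x": 0, "y": 0, "z": 0, "rx": 0, "ry": 0, "rz": 0}, {"x": 0, "y": 0, "z": 0, "rx": 0, "ry": 0, "rz": 0}]}}

```text
time_s: 11.65
ee_pos: [465.4, -368.5, 76.8]
ee_rot: [179.9, 0.0, 78.5]
force: [0.4, 0.5, -1.2]
gripper_width: 35.9
gripper_force: 24.9
```

{"api": "move_arm", "payload": {"plan": [{"x": 0, "y": 0, "z": 2, "rx": 0, "ry": 0, "rz": 0}, {"x": 0, "y": 0, "z": 0, "rx": 0, "ry": 0, "rz": 0}, {"x": 0, "y": 0, "z": 0, "rx": 0, "ry": 0, "rz": 0}]}}

```text
time_s: 11.95
ee_pos: [465.0, -368.1, 74.3]
ee_rot: [180.0, -0.0, 78.5]
force: [-0.4, -0.3, -2.2]
gripper_width: 35.7
gripper_force: 24.9
```

{"api": "move_arm", "payload": {"plan": [{"x": 0, "y": 0, "z": 1, "rx": 0, "ry": 0, "rz": 0}, {"x": 0, "y": 0, "z": 0, "rx": 0, "ry": 0, "rz": 0}, {"x": 0, "y": 0, "z": 0, "rx": 0, "ry": 0, "rz": 0}]}}

```text
time_s: 12.25
ee_pos: [465.3, -368.3, 73.8]
ee_rot: [180.0, 0.0, 78.5]
force: [-0.9, 0.6, 4.3]
gripper_width: 35.8
gripper_force: 24.9
```

{"api": "move_arm", "payload": {"plan": [{"x": 0, "y": 0, "z": 0, "rx": 0, "ry": 0, "rz": 0}, {"x": 0, "y": 0, "z": 0, "rx": 0, "ry": 0, "rz": 0}, {"x": 0, "y": 0, "z": 0, "rx": 0, "ry": 0, "rz": 0}, {"x": 0, "y": 0, "z": 0, "rx": 0, "ry": 0, "rz": 0}, {"x": 0, "y": 0, "z": 0, "rx": 0, "ry": 0, "rz": 0}, {"x": 0, "y": 0, "z": 0, "rx": 0, "ry": 0, "rz": 0}], "grip": 0.72}}

```text
time_s: 12.85
ee_pos: [465.0, -368.1, 73.1]
ee_rot: [-180.0, -0.0, 78.5]
force: [1.6, 0.2, 0.3]
gripper_width: 65.6
gripper_force: 0.0
```

{"api": "move_arm", "payload": {"plan": [{"x": 0, "y": 0, "z": -10, "rx": 0, "ry": 0, "rz": 0}, {"x": 0, "y": 0, "z": -20, "rx": 0, "ry": 0, "rz": 0}, {"x": 0, "y": 0, "z": -30, "rx": 0, "ry": 0, "rz": 0}, {"x": 0, "y": 0, "z": -30, "rx": 0, "ry": 0, "rz": 0}, {"x": 0, "y": 0, "z": -30, "rx": 0, "ry": 0, "rz": 0}, {"x": 0, "y": 0, "z": -20, "rx": 0, "ry": 0, "rz": 0}, {"x": 0, "y": 0, "z": 0, "rx": 0, "ry": 0, "rz": 0}]}}

```text
time_s: 13.55
ee_pos: [466.6, -369.4, 217.3]
ee_rot: [179.6, 0.2, 78.5]
force: [-0.2, -0.5, -0.2]
gripper_width: 65.7
gripper_force: 0.0
```

```bash
python3 -c "
from h import *
np.set_printoptions(precision=1,suppress=True)
f=grab_frame('scene');P=hm(f)
Q=near(P,(466,-368),45,35,112);print(rr(Q),Q[:,2].min());Q=near(P,(466,-368),45,127,145);print(rr(Q),Q[:,2].max())
Q=near(P,(617,-14),48,80,95);print(rr(Q))
goal(618,-15,220,73)
"
```

```text
[ 461.5 -359.8   53.    34.8   35.7] 35.082602098262896
[ 467.4 -366.4   24.6   21.1   15.6] 141.48289471120404
[617.2 -19.   86.4  38.5  75. ]
t 13.6 pos [ 465.6 -368.7  214.9] rot [179.8   0.1  78.5] rz 0.097 then shift x,y,z [382.8  42.4  -5.1] dist 385 w 65.5 F [ 0.5 -0.5 -0. ]
```

{"api": "move_arm", "payload": {"plan": [{"x": 0, "y": 0, "z": 0, "rx": 0, "ry": 0, "rz": 0.097}, {"x": 25, "y": 3, "z": 0, "rx": 0, "ry": 0, "rz": 0}, {"x": 40, "y": 5, "z": 0, "rx": 0, "ry": 0, "rz": 0}, {"x": 40, "y": 5, "z": 0, "rx": 0, "ry": 0, "rz": 0}, {"x": 40, "y": 5, "z": 0, "rx": 0, "ry": 0, "rz": 0}, {"x": 40, "y": 5, "z": 0, "rx": 0, "ry": 0, "rz": 0}, {"x": 40, "y": 5, "z": 0, "rx": 0, "ry": 0, "rz": 0}, {"x": 40, "y": 5, "z": 0, "rx": 0, "ry": 0, "rz": 0}, {"x": 40, "y": 5, "z": 0, "rx": 0, "ry": 0, "rz": 0}, {"x": 10, "y": 4, "z": 0, "rx": 0, "ry": 0, "rz": 0}]}}

```text
time_s: 14.6
ee_pos: [597.5, -75.4, 211.3]
ee_rot: [-179.8, -0.1, 73.2]
force: [0.0, 0.0, -0.3]
gripper_width: 65.7
gripper_force: 0.0
```

{"api": "move_arm", "payload": {"plan": [{"x": 0, "y": 0, "z": 0, "rx": 0, "ry": 0, "rz": 0}, {"x": 0, "y": 0, "z": 0, "rx": 0, "ry": 0, "rz": 0}]}}

```text
time_s: 14.8
ee_pos: [596.5, -80.1, 212.2]
ee_rot: [-179.9, 0.1, 73.0]
force: [-0.7, 0.1, -0.6]
gripper_width: 65.5
gripper_force: 0.0
```

```bash
cat > cap.py <<'E'
from h import *
np.set_printoptions(precision=1,suppress=True)
for c in ['wrist','top','scene']:
    f=grab_frame(c);P=hm(f)
    ms=[m for m in masks_of(c,'nozzle_cap')]
    for m in ms:
        Q=cloud(f,m['pixels']); Q=Q[(abs(Q[:,2]-83)<10)]
        if len(Q)>100 and np.hypot(*(np.median(Q[:,:2],0)-[617,-15]))<60: print(c,'mask',round(m['p'],2),rr(Q),np.median(Q[:,2])); break
    Q=near(P,(617,-15),75,78,95); a=np.radians(73); u=np.array([np.cos(a),np.sin(a)]);n=np.array([u[1],-u[0]])
    d=Q[:,:2]-[617,-15]; s=d@u; w=d@n
    for k in range(-60,60,6):
        i=(s>=k)&(s<k+6)
        if i.sum()>2: print(k,i.sum(),'w',w[i].min().round(1),w[i].max().round(1),'z',np.median(Q[i,2]).round(1),end=' | ')
    print('smax',np.percentile(s,99))
goal(617,-15,60,73)
E
python3 cap.py
```

```text
wrist mask 0.96 [619.8 -14.   72.2  35.7  73.9] 84.56262854532116
-60 159 w -10.4 16.4 z 83.8 | -54 168 w -12.3 18.3 z 84.6 | -48 184 w -12.3 18.3 z 85.6 | -42 137 w -12.2 17.2 z 80.7 | -36 182 w -14.8 19.7 z 84.3 | -30 239 w -14.8 20.6 z 84.8 | -24 224 w -14.7 20.6 z 84.7 | -18 265 w -14.6 20.5 z 84.7 | -12 228 w -14.6 20.4 z 84.6 | -6 268 w -15.5 20.3 z 84.6 | 0 272 w -15.4 20.1 z 84.6 | 6 233 w -15.4 20.1 z 84.5 | 12 272 w -15.2 20.0 z 84.5 | 18 272 w -15.2 19.9 z 84.5 | 24 273 w -15.1 19.8 z 84.4 | 30 272 w -15.0 19.7 z 84.5 | 36 76 w -15.0 19.5 z 84.2 | smax 36.69095359168218
6 5 w 5.1 18.1 z 84.3 | 12 16 w -2.0 16.3 z 83.6 | 18 16 w -1.1 16.0 z 84.4 | 24 18 w -4.2 18.3 z 83.5 | 30 19 w -3.9 17.8 z 83.6 | smax 35.49425125104633
scene mask 0.57 [618.4 -15.7  79.6  39.4  73.3] 84.5533573004987
-60 23 w -11.4 13.4 z 84.0 | -54 21 w -13.1 14.2 z 84.9 | -48 29 w -11.7 10.3 z 85.6 | -42 33 w -14.9 14.2 z 82.1 | -36 17 w -15.3 15.8 z 83.6 | -30 37 w -16.8 22.8 z 85.3 | -24 33 w -16.6 17.7 z 85.6 | -18 39 w -17.5 19.2 z 85.1 | -12 37 w -17.5 16.8 z 85.6 | -6 37 w -18.1 19.8 z 84.9 | 0 40 w -17.2 21.3 z 85.4 | 6 40 w -17.2 18.3 z 84.8 | 12 39 w -16.8 19.3 z 84.6 | 18 37 w -16.4 18.9 z 84.9 | 24 38 w -16.4 19.7 z 84.9 | 30 42 w -16.7 17.5 z 84.6 | 36 33 w -16.2 17.6 z 83.5 | smax 38.33202345775986
t 15.1 pos [597.  -80.2 213.4] rot [180.    0.   72.9] rz -0.002 then shift x,y,z [ 68.2   0.1 153.4] dist 168 w 65.4 F [ 0.3 -0.1 -0.2]
```

{"api": "move_arm", "payload": {"plan": [{"x": 25, "y": 1, "z": 0, "rx": 0, "ry": 0, "rz": -0.005}, {"x": 30, "y": 0, "z": 0, "rx": 0, "ry": 0, "rz": 0}, {"x": 14, "y": 0, "z": 10, "rx": 0, "ry": 0, "rz": 0}, {"x": 0, "y": 0, "z": 30, "rx": 0, "ry": 0, "rz": 0}, {"x": 0, "y": 0, "z": 30, "rx": 0, "ry": 0, "rz": 0}, {"x": 0, "y": 0, "z": 30, "rx": 0, "ry": 0, "rz": 0}, {"x": 0, "y": 0, "z": 30, "rx": 0, "ry": 0, "rz": 0}, {"x": 0, "y": 0, "z": 20, "rx": 0, "ry": 0, "rz": 0}, {"x": 0, "y": 0, "z": 10, "rx": 0, "ry": 0, "rz": 0}, {"x": 0, "y": 0, "z": 0, "rx": 0, "ry": 0, "rz": 0}]}}

```text
time_s: 16.1
ee_pos: [617.0, -13.9, 51.6]
ee_rot: [-179.8, 0.1, 73.3]
force: [-0.3, -0.2, 1.1]
gripper_width: 65.9
gripper_force: 0.0
```

{"api": "move_arm", "payload": {"plan": [{"x": 0, "y": 0, "z": 0, "rx": 0, "ry": 0, "rz": 0}, {"x": 0, "y": 0, "z": 0, "rx": 0, "ry": 0, "rz": 0}, {"x": 0, "y": 0, "z": 0, "rx": 0, "ry": 0, "rz": 0}, {"x": 0, "y": 0, "z": 0, "rx": 0, "ry": 0, "rz": 0}, {"x": 0, "y": 0, "z": 0, "rx": 0, "ry": 0, "rz": 0}, {"x": 0, "y": 0, "z": 0, "rx": 0, "ry": 0, "rz": 0}, {"x": 0, "y": 0, "z": 0, "rx": 0, "ry": 0, "rz": 0}], "grip": 0, "squeeze": 20}}

```text
time_s: 16.8
ee_pos: [618.3, -13.5, 53.3]
ee_rot: [180.0, -0.0, 73.3]
force: [0.4, -0.1, -0.9]
gripper_width: 12.4
gripper_force: 0.0
```

```bash
python3 cap.py; python3 -c "
from h import *
f=grab_frame('scene');g=grab_frame('wrist')
a=cv2.resize(f['img'][120:280,200:400],(500,400));b=cv2.resize(g['img'],(640,400))[:,170:470]
save('x1.png',{'img':np.hstack([a,b])})"
```

```text
wrist mask 0.96 [619.9 -13.5  72.   36.   73.3] 84.54350716556566
-48 76 w -6.5 10.0 z 86.0 | -42 412 w -6.6 10.0 z 82.4 | -36 143 w -5.9 9.2 z 84.6 | -30 183 w -5.9 9.2 z 84.8 | -6 253 w -4.9 7.9 z 84.7 | 0 277 w -5.0 8.0 z 84.7 | 6 283 w -5.0 7.9 z 84.8 | 12 320 w -15.2 20.4 z 84.6 | 18 881 w -15.7 20.2 z 84.7 | 24 779 w -15.7 19.9 z 84.6 | 30 790 w -15.5 20.3 z 84.6 | 36 343 w -15.4 20.1 z 83.9 | smax 37.88891933479295
-60 20 w -11.6 11.1 z 82.2 | -54 24 w -14.4 13.6 z 83.3 | -48 22 w -15.1 12.9 z 83.2 | smax -41.47191711167372
scene mask 0.66 [619.1  -9.9  69.8  37.4  73.1] 83.9897188273759
-60 5 w -12.0 -7.3 z 79.4 | -54 5 w -13.4 -8.1 z 79.7 | -48 5 w -12.0 -9.9 z 79.9 | -42 4 w -12.7 -7.3 z 80.2 | -30 9 w -17.5 -13.3 z 81.6 | -24 11 w -17.5 -12.0 z 83.8 | -18 9 w -16.4 -11.8 z 81.8 | -12 16 w -15.7 -4.7 z 84.3 | -6 20 w -16.2 -4.4 z 84.7 | 0 23 w -17.1 -5.2 z 85.0 | 6 20 w -17.1 -4.2 z 85.1 | 12 22 w -16.8 20.2 z 84.6 | 18 53 w -17.6 18.0 z 85.4 | 24 37 w -18.2 19.2 z 85.0 | 30 39 w -18.2 17.2 z 84.5 | 36 37 w -17.5 16.4 z 84.0 | smax 39.13310066576544
t 17.1 pos [618.3 -13.5  53.2] rot [-180.    -0.    73.3] rz 0.005 then shift x,y,z [-1.8 -0.8 -6.8] dist 7 w 0.4 F [ 0.4 -0.   0.6]
```

View pics/x1.png

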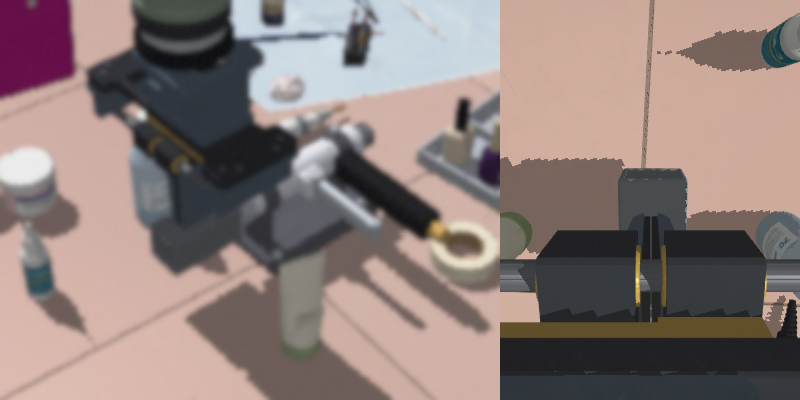

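```bash
python3 -c "
from h import *
np.set_printoptions(precision=0,suppress=True,linewidth=200)
g=grab_frame('wrist');s=state();p=np.array(s['ee_pos'])
for dz in (0,18.8,60):
    print(cv2.projectPoints((p+[0,0,dz])[None],np.array(g['rvec'],float),np.array(g['tvec'],float),np.array([[g['fx'],0,g['cx']],[0,g['fy'],g['cy']],[0,0,1.]]),None)[0].ravel())
P=hm(g)
for r in range(165,330,8): print(r,*[P[r,c].round() for c in (305,317,321,325,350)])
f=grab_frame('scene');Q=near(hm(f),(618,-13),60,40,400)
print(np.histogram(Q[:,2],bins=np.arange(40,260,10)))
"
```

```text
[319. 226.]
[319. 237.]
[319. 269.]
165 [616.  18.  -1.] [625.  16.  -0.] [628.  15.   0.] [631.  14.  -0.] [649.   8.  -0.]
173 [621.  23.  63.] [627.  21.  63.] [629.  20.  62.] [632.  19.  62.] [645.  16.  67.]
181 [621.  22.  85.] [627.  20.  85.] [629.  20.  84.] [631.  19.  85.] [643.  15.  84.]
189 [620.  18.  84.] [626.  16.  85.] [628.  16.  84.] [630.  15.  85.] [642.  11.  83.]
197 [619.  14.  84.] [625.  12.  85.] [627.  12.  84.] [629.  11.  85.] [641.   7.  85.]
205 [618.  10.  84.] [624.   8.  84.] [626.   8.  85.] [628.   7.  85.] [640.   3.  84.]
213 [616.   6.  85.] [622.   4.  84.] [624.   4.  85.] [626.   3.  85.] [639.  -1.  84.]
221 [617.   6.  99.] [622.   3.  93.] [623.  -1.  84.] [626.   2.  94.] [638.  -5.  85.]
229 [618.   6. 110.] [622.   3. 106.] [622.  -5.  83.] [626.   2. 107.] [636.  -9.  85.]
237 [626.  25. 174.] [622.   3. 116.] [620. -10.  84.] [626.   2. 116.] [637.  22. 175.]
245 [627.  25. 180.] [622.   3. 126.] [619. -13.  86.] [625.   2. 125.] [637.  21. 180.]
253 [626.  24. 182.] [622.   3. 133.] [618. -18.  85.] [625.   1. 133.] [636.  22. 18
[... 338 characters left out ...]
82.] [634.  16. 188.]
293 [624.  16. 185.] [619. -10. 141.] [611. -40.  86.] [622. -10. 142.] [634.  14. 188.]
301 [623.  13. 185.] [618. -13. 141.] [610. -46.  85.] [621. -13. 141.] [633.  13. 189.]
309 [623.  12. 187.] [617. -16. 142.] [607. -54.  79.] [620. -17. 141.] [633.  10. 188.]
317 [622.  10. 187.] [616. -19. 141.] [607. -54.  87.] [619. -20. 141.] [632.   8. 188.]
325 [623.  11. 191.] [625.  10. 190.] [626.  10. 191.] [627.  10. 191.] [632.   8. 191.]
(array([  6, 114, 135, 156, 259,  47,  49,  55,  47,  36,  20,   1,  15,  91, 249,  93, 265, 187, 170, 157, 100]), array([ 40,  50,  60,  70,  80,  90, 100, 110, 120, 130, 140, 150, 160, 170, 180, 190, 200, 210, 220, 230, 240, 250]))
```

{"api": "move_arm", "payload": {"plan": [{"x": 0, "y": 0, "z": -5, "rx": 0, "ry": 0, "rz": 0}, {"x": 0, "y": 0, "z": -20, "rx": 0, "ry": 0, "rz": 0}, {"x": 0, "y": 0, "z": -30, "rx": 0, "ry": 0, "rz": 0}, {"x": 0, "y": 0, "z": -30, "rx": 0, "ry": 0, "rz": 0}, {"x": 0, "y": 0, "z": -15, "rx": 0, "ry": 0, "rz": 0}, {"x": 0, "y": 0, "z": 0, "rx": 0, "ry": 0, "rz": 0}, {"x": 0, "y": 0, "z": 0, "rx": 0, "ry": 0, "rz": 0}], "grip": 0.6}}

```text
time_s: 18.0
ee_pos: [618.0, -13.5, 153.0]
ee_rot: [-180.0, 0.0, 73.3]
force: [0.1, 0.0, 0.2]
gripper_width: 52.9
gripper_force: 0.0
```

```bash
python3 -c "
from h import *
np.set_printoptions(precision=1,suppress=True,linewidth=200)
s=state();p=np.array(s['ee_pos']);print(p,s['ee_rot'],s['gripper_width'])
a=np.radians(73.3)
for c in ['scene','top','wrist']:
    f=grab_frame(c);Q=near(hm(f),p[:2],75,90,400);d=Q[:,:2]-p[:2]
    tx=d@[np.cos(a),np.sin(a)];ty=d@[np.sin(a),-np.cos(a)]
    i=(abs(tx)<25)&(abs(ty)<60);Q=Q[i];print(c,len(Q),'low z',np.percentile(Q[:,2],[0,1,3,10,30]) if len(Q) else '')
    j=Q[:,2]<p[2]+60
    print(np.histogram(Q[:,2],bins=np.arange(90,260,10)), tx[i][j].min() if j.any() else '',tx[i][j].max() if j.any() else '')
    save('y_'+c+'.png',f)
im=np.hstack([cv2.resize(cv2.imread('pics/y_scene.png')[100:300,180:380],(400,400)),cv2.resize(cv2.imread('pics/y_wrist.png')[100:350,190:440],(400,400))]);cv2.imwrite('pics/y.png',im)
"
```

```text
[618.  -13.5 153. ] [-180.     0.    73.3] 52.90568215346418
scene 2385 low z [184.9 188.4 193.1 206.1 279.2]
(array([  0,   0,   0,   0,   0,   0,   0,   0,   0,  42, 117, 130, 111,  85,  68,  81]), array([ 90, 100, 110, 120, 130, 140, 150, 160, 170, 180, 190, 200, 210, 220, 230, 240, 250])) -15.538413653013956 20.002056279926812
top 367 low z [340.2 346.  348.5 358.4 362. ]
(array([0, 0, 0, 0, 0, 0, 0, 0, 0, 0, 0, 0, 0, 0, 0, 0]), array([ 90, 100, 110, 120, 130, 140, 150, 160, 170, 180, 190, 200, 210, 220, 230, 240, 250]))  
wrist 20281 low z [183.2 188.9 197.3 220.3 267.3]
(array([   0,    0,    0,    0,    0,    0,    0,    0,    0,  253,  486,  567,  701,  929, 1355,  712]), array([ 90, 100, 110, 120, 130, 140, 150, 160, 170, 180, 190, 200, 210, 220, 230, 240, 250])) -16.358898987027178 18.71571385909427
```

View pics/y.png

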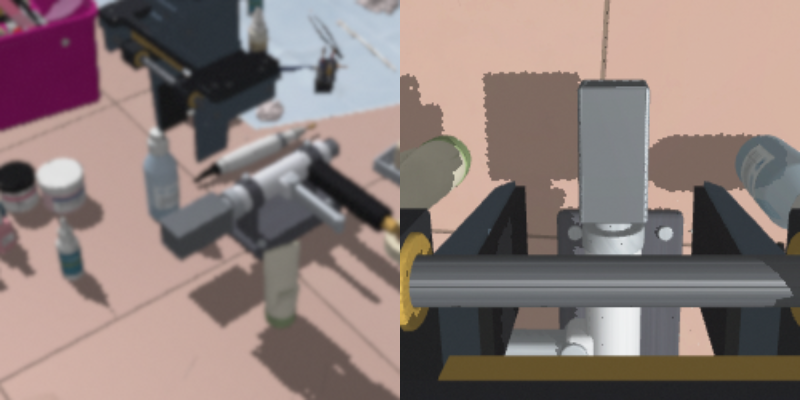

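{"api": "move_arm", "payload": {"plan": [{"x": 0, "y": 0, "z": 20, "rx": 0, "ry": 0, "rz": 0}, {"x": 0, "y": 0, "z": 30, "rx": 0, "ry": 0, "rz": 0}, {"x": 0, "y": 0, "z": 30, "rx": 0, "ry": 0, "rz": 0}, {"x": 0, "y": 0, "z": 20, "rx": 0, "ry": 0, "rz": 0}, {"x": 0, "y": 0, "z": 15, "rx": 0, "ry": 0, "rz": 0}, {"x": 0, "y": 0, "z": 10, "rx": 0, "ry": 0, "rz": 0}, {"x": 0, "y": 0, "z": 4, "rx": 0, "ry": 0, "rz": 0}, {"x": 0, "y": 0, "z": 0, "rx": 0, "ry": 0, "rz": 0}], "grip": 0.72}}

```text
time_s: 18.95
ee_pos: [618.0, -13.5, 23.7]
ee_rot: [-179.9, 0.0, 73.3]
force: [0.5, 0.4, 0.2]
gripper_width: 66.0
gripper_force: 0.0
```

{"api": "move_arm", "payload": {"plan": [{"x": 0, "y": 0, "z": 0, "rx": 0, "ry": 0, "rz": 0}, {"x": 0, "y": 0, "z": 0, "rx": 0, "ry": 0, "rz": 0}, {"x": 0, "y": 0, "z": 0, "rx": 0, "ry": 0, "rz": 0}, {"x": 0, "y": 0, "z": 0, "rx": 0, "ry": 0, "rz": 0}, {"x": 0, "y": 0, "z": 0, "rx": 0, "ry": 0, "rz": 0}, {"x": 0, "y": 0, "z": 0, "rx": 0, "ry": 0, "rz": 0}, {"x": 0, "y": 0, "z": 0, "rx": 0, "ry": 0, "rz": 0}], "grip": 0, "squeeze": 20}}

```text
time_s: 19.65
ee_pos: [618.6, -13.5, 24.7]
ee_rot: [180.0, -0.0, 73.3]
force: [-0.1, 0.5, 3.0]
gripper_width: 36.1
gripper_force: 20.0
```

{"api": "move_arm", "payload": {"plan": [{"x": 0, "y": 0, "z": -3, "rx": 0, "ry": 0, "rz": 0}, {"x": 5, "y": 0, "z": 0, "rx": 0, "ry": 0, "rz": 0}, {"x": 10, "y": 0, "z": 0, "rx": 0, "ry": 0, "rz": 0}, {"x": 10, "y": 0, "z": 0, "rx": 0, "ry": 0, "rz": 0}, {"x": 10, "y": 0, "z": 0, "rx": 0, "ry": 0, "rz": 0}, {"x": 10, "y": 0, "z": 0, "rx": 0, "ry": 0, "rz": 0}, {"x": 10, "y": 0, "z": 0, "rx": 0, "ry": 0, "rz": 0}, {"x": 10, "y": 0, "z": 0, "rx": 0, "ry": 0, "rz": 0}, {"x": 5, "y": 0, "z": 0, "rx": 0, "ry": 0, "rz": 0}, {"x": 0, "y": 0, "z": 0, "rx": 0, "ry": 0, "rz": 0}]}}

```text
time_s: 20.65
ee_pos: [638.7, 54.4, 27.2]
ee_rot: [180.0, -0.0, 73.3]
force: [0.3, -0.2, -1.0]
gripper_width: 36.1
gripper_force: 20.0
```

```bash
python3 -c "
from h import *
np.set_printoptions(precision=1,suppress=True)
f=grab_frame('scene');P=hm(f)
for m in masks_of('scene','nozzle_cap')[:2]:
    Q=cloud(f,m['pixels']);Q=Q[abs(Q[:,2]-85)<8]; print(m['p'],len(Q),rr(Q) if len(Q)>5 else '')
f=grab_frame('wrist')
for m in masks_of('wrist','nozzle_cap')[:2]:
    Q=cloud(f,m['pixels']);Q=Q[abs(Q[:,2]-85)<8]; print(m['p'],len(Q),rr(Q) if len(Q)>5 else '',np.median(Q[:,2]))
s=state();print(s['gripper_width'],s['gripper_force']);goal(438.5,177.5,120,112.5)"
```

```text
0.76 211 [644.   75.8  38.1  29.5 162.5]
0.68 7901 [640.2  57.5  64.   36.3  73.3] 87.02306056528016
36.1221723721147 19.99448150396347
t 20.9 pos [638.3  53.2  27.2] rot [-180.     0.    73.2] rz -0.685 then shift x,y,z [ 191.3 -137.   -92.8] dist 253 w 36.1 F [ 0.3 -0.5 -1. ]
```

{"api": "move_arm", "payload": {"plan": [{"x": 0, "y": 0, "z": -10, "rx": 0, "ry": 0, "rz": 0}, {"x": 0, "y": 0, "z": -25, "rx": 0, "ry": 0, "rz": 0}, {"x": 0, "y": 0, "z": -30, "rx": 0, "ry": 0, "rz": -0.137}, {"x": 0, "y": 0, "z": -10, "rx": 0, "ry": 0, "rz": -0.137}, {"x": 0, "y": 0, "z": 0, "rx": 0, "ry": 0, "rz": -0.137}, {"x": 0, "y": 0, "z": 0, "rx": 0, "ry": 0, "rz": -0.137}, {"x": 0, "y": 0, "z": 0, "rx": 0, "ry": 0, "rz": -0.137}, {"x": 15, "y": -20, "z": 0, "rx": 0, "ry": 0, "rz": 0}, {"x": 25, "y": -35, "z": 0, "rx": 0, "ry": 0, "rz": 0}, {"x": 25, "y": -35, "z": 0, "rx": 0, "ry": 0, "rz": 0}]}}

```text
time_s: 21.85
ee_pos: [529.5, 79.0, 102.7]
ee_rot: [180.0, 0.0, 112.4]
force: [-1.1, 0.6, -0.7]
gripper_width: 35.7
gripper_force: 20.0
```

{"api": "move_arm", "payload": {"plan": [{"x": 20, "y": -30, "z": 0, "rx": 0, "ry": 0, "rz": 0}, {"x": 5, "y": -17, "z": 0, "rx": 0, "ry": 0, "rz": 0}, {"x": 0, "y": 0, "z": 0, "rx": 0, "ry": 0, "rz": 0}, {"x": 0, "y": 0, "z": 0, "rx": 0, "ry": 0, "rz": 0}]}}

```text
time_s: 22.25
ee_pos: [478.7, 84.2, 103.3]
ee_rot: [179.8, 0.0, 112.5]
force: [-0.4, -0.4, -1.2]
gripper_width: 35.8
gripper_force: 20.0
```

```bash
python3 -c "
from h import *
np.set_printoptions(precision=1,suppress=True)
s=state();p=np.array(s['ee_pos'])
for c in ['wrist','scene','top']:
    f=grab_frame(c);P=hm(f)
    Q=near(P,(439,178),62,35,64);print(c,'rest',len(Q),rr(Q))
    Q=near(P,(439,178),80,4,12);print('foot',len(Q),rr(Q))
    Q=near(P,(439,178),62,35,64);a=np.radians(22.5);d=Q[:,:2]-[439,178];s_=d@[-np.sin(a),np.cos(a)];w=d@[np.cos(a),np.sin(a)]
    for k in range(-36,37,6):
        i=(s_>=k)&(s_<k+6)
        if i.sum()>2: print(k,i.sum(),'w',w[i].min().round(1),w[i].max().round(1),'z',Q[i,2].max().round(1),end=' | ')
    print()
    m=landmark_of(c,'rest_slot')
    if m: print('slot',m[0]['p'],world(f,*m[0]['point'],z=49))
    if c!='top':
        for m in masks_of(c,'nozzle_cap')[:1]:
            Q=cloud(f,m['pixels']);t=np.percentile(Q[:,2],90);Q=Q[abs(Q[:,2]-t)<5]; print('cap',m['p'],len(Q),rr(Q),t)
    save('r_'+c+'.png',f)
goal(438.5,177.5,100,112.5)"
```

```text
wrist rest 1190 [439.8 177.8  69.3  61.6  22.5]
foot 8329 [439.8 177.7  89.5  80.1 112.5]
-36 73 w -33.1 34.7 z 58.3 | -30 384 w -33.8 35.3 z 58.9 | -24 35 w -32.9 33.7 z 56.9 | 18 260 w -33.2 35.0 z 57.9 | 24 432 w -34.0 34.9 z 59.5 | 30 6 w -32.2 32.5 z 56.2 | 
slot 0.91 [440.7 177.2  49. ]
cap 0.55 7754 [477.9  88.   64.2  36.1 112.4] 163.97585805700172
scene rest 262 [439.2 179.   69.   63.1  22.9]
foot 1204 [438.6 178.1 124.1 111.8 142.7]
-30 47 w -33.0 35.3 z 59.1 | -24 77 w -33.5 33.8 z 59.2 | 24 59 w -33.6 34.9 z 59.7 | 30 76 w -34.1 33.9 z 59.4 | 
slot 0.97 [440.4 179.6  49. ]
cap 0.89 524 [478.   89.7  65.8  35.5 114.4] 164.070725476701
top rest 23 [452.9 212.2  13.6   8.1  18.5]
foot 246 [449.3 192.4  73.4  50.5  93.3]
18 8 w 20.5 29.9 z 59.6 | 24 14 w 19.1 32.9 z 56.6 | 
slot 0.82 [435.  168.4  49. ]
t 22.6 pos [477.8  84.1 102. ] rot [-180.    -0.   112.5] rz 0.0 then shift x,y,z [101.3  -0.6   2. ] dist 101 w 35.8 F [-0.2 -0.2 -0.2]
```

View pics/r_wrist.png

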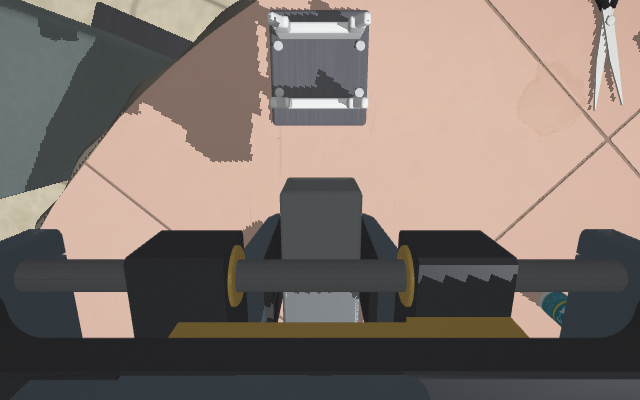

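{"api": "move_arm", "payload": {"plan": [{"x": 20, "y": -1, "z": 0, "rx": 0, "ry": 0, "rz": 0}, {"x": 35, "y": 0, "z": 0, "rx": 0, "ry": 0, "rz": 0}, {"x": 30, "y": 0, "z": 0, "rx": 0, "ry": 0, "rz": 0}, {"x": 16, "y": 0, "z": 0, "rx": 0, "ry": 0, "rz": 0}, {"x": 0, "y": 0, "z": 10, "rx": 0, "ry": 0, "rz": 0}, {"x": 0, "y": 0, "z": 20, "rx": 0, "ry": 0, "rz": 0}, {"x": 0, "y": 0, "z": 20, "rx": 0, "ry": 0, "rz": 0}, {"x": 0, "y": 0, "z": 15, "rx": 0, "ry": 0, "rz": 0}, {"x": 0, "y": 0, "z": 5, "rx": 0, "ry": 0, "rz": 0}, {"x": 0, "y": 0, "z": 0, "rx": 0, "ry": 0, "rz": 0}]}}

```text
time_s: 23.65
ee_pos: [437.5, 176.4, 31.3]
ee_rot: [-179.9, 0.0, 112.5]
force: [-0.6, 0.3, -0.2]
gripper_width: 35.9
gripper_force: 20.0
```

{"api": "move_arm", "payload": {"plan": [{"x": 0, "y": 0, "z": 8, "rx": 0, "ry": 0, "rz": 0}, {"x": 0, "y": 0, "z": 6, "rx": 0, "ry": 0, "rz": 0}, {"x": 0, "y": 0, "z": 5, "rx": 0, "ry": 0, "rz": 0}, {"x": 0, "y": 0, "z": 3, "rx": 0, "ry": 0, "rz": 0}, {"x": 0, "y": 0, "z": 0, "rx": 0, "ry": 0, "rz": 0}, {"x": 0, "y": 0, "z": 0, "rx": 0, "ry": 0, "rz": 0}]}}

```text
time_s: 24.25
ee_pos: [437.9, 177.2, 10.3]
ee_rot: [180.0, -0.0, 112.5]
force: [0.1, -0.2, -1.3]
gripper_width: 36.2
gripper_force: 20.0
```

{"api": "move_arm", "payload": {"plan": [{"x": 0, "y": 0, "z": 1.5, "rx": 0, "ry": 0, "rz": 0}, {"x": 0, "y": 0, "z": 1, "rx": 0, "ry": 0, "rz": 0}, {"x": 0, "y": 0, "z": 0, "rx": 0, "ry": 0, "rz": 0}, {"x": 0, "y": 0, "z": 0, "rx": 0, "ry": 0, "rz": 0}]}}

```text
time_s: 24.65
ee_pos: [437.8, 177.1, 7.8]
ee_rot: [180.0, -0.0, 112.5]
force: [-0.8, -0.3, -0.6]
gripper_width: 36.1
gripper_force: 20.0
```

{"api": "move_arm", "payload": {"plan": [{"x": 0, "y": 0, "z": 1, "rx": 0, "ry": 0, "rz": 0}, {"x": 0, "y": 0, "z": 0, "rx": 0, "ry": 0, "rz": 0}, {"x": 0, "y": 0, "z": 0, "rx": 0, "ry": 0, "rz": 0}]}}

```text
time_s: 24.95
ee_pos: [438.0, 177.2, 6.8]
ee_rot: [180.0, -0.0, 112.5]
force: [-1.0, 0.9, 1.1]
gripper_width: 35.5
gripper_force: 20.0
```

{"api": "move_arm", "payload": {"plan": [{"x": 0, "y": 0, "z": 0.5, "rx": 0, "ry": 0, "rz": 0}, {"x": 0, "y": 0, "z": 0, "rx": 0, "ry": 0, "rz": 0}, {"x": 0, "y": 0, "z": 0, "rx": 0, "ry": 0, "rz": 0}, {"x": 0, "y": 0, "z": 0, "rx": 0, "ry": 0, "rz": 0}, {"x": 0, "y": 0, "z": 0, "rx": 0, "ry": 0, "rz": 0}], "grip": 0.58}}

```text
time_s: 25.45
ee_pos: [437.8, 177.1, 6.2]
ee_rot: [-180.0, -0.0, 112.5]
force: [0.0, 0.0, 0.9]
gripper_width: 53.3
gripper_force: 0.0
```

{"api": "move_arm", "payload": {"plan": [{"x": 0, "y": 0, "z": -10, "rx": 0, "ry": 0, "rz": 0}, {"x": 0, "y": 0, "z": -20, "rx": 0, "ry": 0, "rz": 0}, {"x": 0, "y": 0, "z": -30, "rx": 0, "ry": 0, "rz": 0}, {"x": 0, "y": 0, "z": -30, "rx": 0, "ry": 0, "rz": 0}, {"x": 0, "y": 0, "z": -30, "rx": 0, "ry": 0, "rz": 0}, {"x": -20, "y": 0, "z": -20, "rx": 0, "ry": 0, "rz": 0}, {"x": -30, "y": 0, "z": 0, "rx": 0, "ry": 0, "rz": 0}, {"x": -15, "y": 0, "z": 0, "rx": 0, "ry": 0, "rz": 0}, {"x": 0, "y": 0, "z": 0, "rx": 0, "ry": 0, "rz": 0}, {"x": 0, "y": 0, "z": 0, "rx": 0, "ry": 0, "rz": 0}]}}

```text
time_s: 26.45
ee_pos: [462.5, 117.2, 146.6]
ee_rot: [180.0, -0.0, 112.5]
force: [0.1, -0.0, -0.4]
gripper_width: 52.9
gripper_force: 0.0
```

```bash
cat > chk.py <<'E'
from h import *
np.set_printoptions(precision=1,suppress=True)
for c in ['wrist','scene']:
    f=grab_frame(c);P=hm(f)
    Q=near(P,(439,178),65,62,75);print(c,'captop',len(Q),rr(Q) if len(Q)>5 else '',np.median(Q[:,2]))
    Q=near(P,(439,178),62,53,61);print('yokes',len(Q),rr(Q))
    Q=near(P,(466,-368),45,127,145);print('bottle cap',len(Q),rr(Q) if len(Q)>5 else '')
    m=landmark_of(c,'trigger_press')
    if m: print('press',m[0]['p'],world(f,*m[0]['point'],z=72))
    # grip and lever tops
    a=np.radians(-17);ux=np.array([np.cos(a),np.sin(a)]);uy=np.array([-np.sin(a),np.cos(a)])
    Q=near(P,(510,-125),80,70,90)
    d=Q[:,:2]-[515.5,-101.2];x=d@ux;y=d@uy
    for k in range(-30,31,10):
        i=(x>=k)&(x<k+10);h=np.histogram(y[i],bins=np.arange(-72,30,3))[0];print(k,h)
    save('k_'+c+'.png',f)
goal(515,-130,160,163)
E
python3 chk.py
```

```text
wrist captop 4069 [439.3 176.6  71.7  36.1 112.6] 66.61753680843299
yokes 325 [439.9 177.9  68.5  61.2  22.5]
bottle cap 0 
-30 [0 0 0 0 0 0 0 0 0 0 0 0 0 0 0 0 0 0 0 0 0 0 0 0 0 0 0 0 0 0 0 0 0]
-20 [0 0 0 0 0 0 0 0 0 0 0 0 0 0 0 0 0 0 0 0 0 0 0 0 0 0 0 0 0 0 0 0 0]
-10 [0 0 0 0 0 0 0 0 0 0 0 0 0 0 0 0 0 0 0 0 0 0 0 0 0 0 0 0 0 0 0 0 0]
0 [0 0 0 0 0 0 0 0 0 0 0 0 0 0 0 0 0 0 0 0 0 0 0 0 0 0 0 0 0 0 0 0 0]
10 [0 0 0 0 0 0 0 0 0 0 0 0 0 0 0 0 0 0 0 0 0 0 0 0 0 0 0 0 0 0 0 0 0]
20 [0 0 0 0 0 0 0 0 0 0 0 0 0 0 0 0 0 0 0 0 0 0 0 0 0 0 0 0 0 0 0 0 0]
30 [0 0 0 0 0 0 0 0 0 0 0 0 0 0 0 0 0 0 0 0 0 0 0 0 0 0 0 0 0 0 0 0 0]
scene captop 760 [439.  177.2  74.2  36.5 112.5] 67.05970336550013
yokes 144 [438.6 181.3  68.9  68.2  23.3]
bottle cap 87 [ 467.9 -366.8   24.4   23.8  159.7]
-30 [0 0 0 0 0 0 3 2 3 1 0 0 0 0 0 0 0 0 0 0 0 0 0 0 0 0 0 0 0 0 0 0 0]
-20 [0 0 0 0 0 0 0 0 0 0 0 0 0 0 0 0 0 0 0 0 0 0 0 0 0 0 0 0 0 0 0 0 0]
-10 [0 0 0 0 0 0 0 0 0 0 0 0 0 0 0 0 0 0 0 0 0 0 0 0 0 0 0 0 0 0 0 0 0]
0 [0 0 0 0 0 0 0 0 0 0 0 0 0 0 0 0 0 0 0 0 0 0 0 0 0 0 0 0 0 0 0 0 0]
10 [0 0 0 0 0 0 0 0 0 0 0 0 0 0 0 0 0 0 0 0 0 0 0 0 0 0 0 0 0 0 0 0 0]
20 [0 0 0 0 0 0 0 0 0 0 0 0 0 0 0 0 0 0 0 0 0 0 0 0 0 0 0 0 0 0 0 0 0]
30 [0 0 0 0 0 0 1 1 4 1 2 1 0 0 0 0 0 0 0 0 0 0 0 0 0 0 0 0 0 0 0 0 0]
t 26.6 pos [462.3 117.7 146.2] rot [-180.    -0.   112.6] rz -0.88 then shift x,y,z [-122.8 -221.5  -13.8] dist 254 w 53.0 F [ 0.6 -0.   0.1]
```

View pics/k_wrist.png

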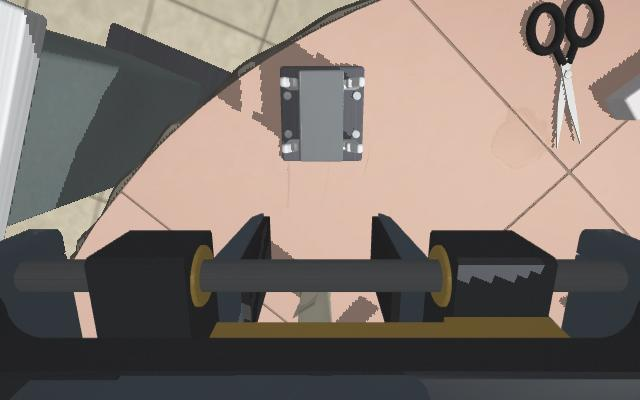

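{"api": "move_arm", "payload": {"plan": [{"x": 0, "y": 0, "z": -5, "rx": 0, "ry": 0, "rz": -0.147}, {"x": 0, "y": 0, "z": -5, "rx": 0, "ry": 0, "rz": -0.147}, {"x": 0, "y": 0, "z": 0, "rx": 0, "ry": 0, "rz": -0.147}, {"x": 0, "y": 0, "z": 0, "rx": 0, "ry": 0, "rz": -0.147}, {"x": 0, "y": 0, "z": 0, "rx": 0, "ry": 0, "rz": -0.147}, {"x": 0, "y": 0, "z": 0, "rx": 0, "ry": 0, "rz": -0.147}, {"x": -10, "y": -20, "z": 0, "rx": 0, "ry": 0, "rz": 0}, {"x": -15, "y": -30, "z": 0, "rx": 0, "ry": 0, "rz": 0}, {"x": -15, "y": -30, "z": 0, "rx": 0, "ry": 0, "rz": 0}, {"x": -15, "y": -30, "z": 0, "rx": 0, "ry": 0, "rz": 0}], "grip": 1}}

```text
time_s: 27.65
ee_pos: [483.2, -4.6, 156.2]
ee_rot: [180.0, -0.0, 163.1]
force: [0.9, -0.3, 0.7]
gripper_width: 91.2
gripper_force: 0.0
```

{"api": "move_arm", "payload": {"plan": [{"x": -15, "y": -30, "z": 0, "rx": 0, "ry": 0, "rz": 0}, {"x": -15, "y": -30, "z": 0, "rx": 0, "ry": 0, "rz": 0}, {"x": -15, "y": -30, "z": 0, "rx": 0, "ry": 0, "rz": 0}, {"x": -12, "y": -25, "z": 0, "rx": 0, "ry": 0, "rz": 0}, {"x": 0, "y": 0, "z": 0, "rx": 0, "ry": 0, "rz": 0}, {"x": 0, "y": 0, "z": 0, "rx": 0, "ry": 0, "rz": 0}]}}

```text
time_s: 28.25
ee_pos: [504.1, -130.3, 155.9]
ee_rot: [180.0, -0.1, 163.0]
force: [-0.2, 0.9, -1.1]
gripper_width: 91.4
gripper_force: 0.0
```

```bash
cat > trig.py <<'E'
from h import *
np.set_printoptions(precision=1,suppress=True,linewidth=200)
a=np.radians(-16.8);ux=np.array([np.cos(a),np.sin(a)]);uy=np.array([-np.sin(a),np.cos(a)])
for c in ['wrist','scene']:
    f=grab_frame(c);P=hm(f)
    m=landmark_of(c,'trigger_press')
    if m: print(c,'press',round(m[0]['p'],2),m[0]['point'],world(f,*m[0]['point'],z=72))
    Q=near(P,(507,-125),60,68,92);d=Q[:,:2]-[513,-102];x=d@ux;y=d@uy
    print('n',len(Q))
    for k in range(-50,40,10):
        i=(x>=k)&(x<k+10)
        print(k,np.histogram(y[i],bins=np.arange(-70,24,4))[0])
    save('t_'+c+'.png',f)
goal(504.8,-130.7,150,163.2)
E
python3 trig.py
```

```text
wrist press 0.79 [353.2, 191.2] [ 511.5 -102.6   72. ]
n 5016
-50 [ 0  0  0  0 37 63 65 66 65 65 11  0  0  0  0  0  0  0  0  0  0  0  0]
-40 [ 0  0  0  0 41 59 60 61 60 60 18  0  0  0  0  0  0  0  0  0  0  0  0]
-30 [ 0  0  0  0 37 60 64 62 63 61 15  0  0  0  0  9 50 53 20  0  0  0  0]
-20 [ 0  0  0  0 35 59 58 60 58 59 14  0  0  0  0  2 66 51 30  0  0  0  0]
-10 [ 0  0  0  0 41 51 55 57 59 60 17  0  0  0  0  0 59 52 25  0  0  0  0]
0 [ 0  0  0  0 37 58 53 55 60 57 18  0  0  0  0  0 59 60 23  0  0  0  0]
10 [ 0  0  0  0 37 56 54 47 56 58 18  0  0  0  0  0 65 53 23  0  0  0  0]
20 [ 0  0  0  0 28 53 58 55 47 56 11  0  0  0  0  0 68 45 25  0  0  0  0]
30 [ 0  0  0  0 31 45 54 52 45 53 11  0  0  0  0  0 58 48 21  0  0  0  0]
scene press 0.84 [340.0, 205.7] [517.  -99.3  72. ]
n 770
-50 [ 0  0  0  0  0  3  6  5  8  9 18  0  0  0  0  0  0  0  0  0  0  0  0]
-40 [ 0  0  0  0  2  4  4  6  6 10 16  0  0  0  0  0  0  0  0  0  0  0  0]
-30 [ 0  0  0  0  1  4  6  6  4  8 19  0  0  0  0  0  2  9 15  2  0  0  0]
-20 [ 0  0  0  0  1  4  9  4  7 10 16  0  0  0  0  0  3  6 16  2  0  0  0]
-10 [ 0  0  0  0  1  3  6  6  5  9 16  1  0  0  0  0  2  4 16  1  0  0  0]
0 [ 0  0  0  0  1  3  4  4  7  7 17  1  0  0  0  0  3  4 18  1  0  0  0]
10 [ 0  0  0  0  1  5  4  6  6  9 16  0  0  0  0  0  2  5 14  1  0  0  0]
20 [ 0  0  0  0  0  3  8  6  3  6 20  0  0  0  0  0  2  7 14  2  0  0  0]
30 [ 0  0  0  0  0  4  3  6  6 11 13  0  0  0  0  0  2  6 15  0  0  0  0]
t 28.4 pos [ 504.1 -129.5  156.2] rot [180.   -0.  163.1] rz -0.001 then shift x,y,z [-1.  -0.9  6.2] dist 6 w 91.2 F [-0.1 -0.2  1.2]
```

View pics/t_wrist.png

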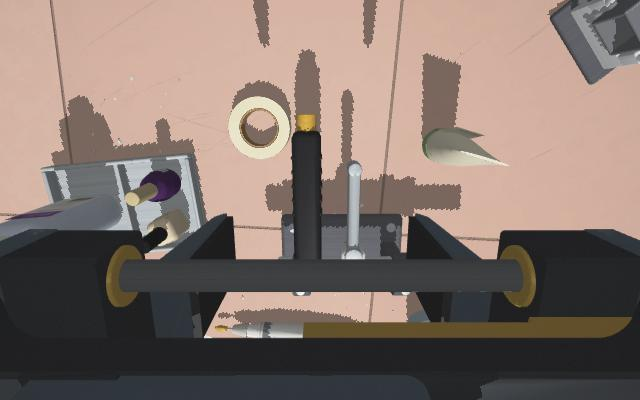

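{"api": "move_arm", "payload": {"plan": [{"x": 5, "y": -4, "z": 10, "rx": 0, "ry": 0, "rz": 0}, {"x": 0, "y": 0, "z": 30, "rx": 0, "ry": 0, "rz": 0}, {"x": 0, "y": 0, "z": 30, "rx": 0, "ry": 0, "rz": 0}, {"x": 0, "y": 0, "z": 20, "rx": 0, "ry": 0, "rz": 0}, {"x": 0, "y": 0, "z": 15, "rx": 0, "ry": 0, "rz": 0}, {"x": 0, "y": 0, "z": 15, "rx": 0, "ry": 0, "rz": 0}, {"x": 0, "y": 0, "z": 10, "rx": 0, "ry": 0, "rz": 0}, {"x": 0, "y": 0, "z": 6, "rx": 0, "ry": 0, "rz": 0}, {"x": 0, "y": 0, "z": 0, "rx": 0, "ry": 0, "rz": 0}, {"x": 0, "y": 0, "z": 0, "rx": 0, "ry": 0, "rz": 0}]}}

```text
time_s: 29.45
ee_pos: [498.6, -133.2, 20.6]
ee_rot: [180.0, 0.0, 163.1]
force: [0.2, 0.4, 0.1]
gripper_width: 91.0
gripper_force: 0.0
```

{"api": "move_arm", "payload": {"plan": [{"x": 0, "y": 0, "z": 0, "rx": 0, "ry": 0, "rz": 0}, {"x": 0, "y": 0, "z": 0, "rx": 0, "ry": 0, "rz": 0}, {"x": 0, "y": 0, "z": 0, "rx": 0, "ry": 0, "rz": 0}, {"x": 0, "y": 0, "z": 0, "rx": 0, "ry": 0, "rz": 0}, {"x": 0, "y": 0, "z": 0, "rx": 0, "ry": 0, "rz": 0}, {"x": 0, "y": 0, "z": 0, "rx": 0, "ry": 0, "rz": 0}, {"x": 0, "y": 0, "z": 0, "rx": 0, "ry": 0, "rz": 0}, {"x": 0, "y": 0, "z": 0, "rx": 0, "ry": 0, "rz": 0}, {"x": 0, "y": 0, "z": 0, "rx": 0, "ry": 0, "rz": 0}, {"x": 0, "y": 0, "z": 0, "rx": 0, "ry": 0, "rz": 0}], "grip": 0, "squeeze": 30}}

```text
time_s: 30.45
ee_pos: [499.5, -131.7, 20.6]
ee_rot: [179.9, 0.1, 163.1]
force: [2.5, 7.0, 0.8]
gripper_width: 41.9
gripper_force: 27.8
```

{"api": "move_arm", "payload": {"plan": [{"x": 0, "y": 0, "z": 0, "rx": 0, "ry": 0, "rz": 0}, {"x": 0, "y": 0, "z": 0, "rx": 0, "ry": 0, "rz": 0}, {"x": 0, "y": 0, "z": 0, "rx": 0, "ry": 0, "rz": 0}, {"x": 0, "y": 0, "z": 0, "rx": 0, "ry": 0, "rz": 0}, {"x": 0, "y": 0, "z": 0, "rx": 0, "ry": 0, "rz": 0}]}}

```text
time_s: 30.95
ee_pos: [499.6, -131.7, 20.6]
ee_rot: [179.9, 0.1, 163.1]
force: [2.8, 6.8, 0.5]
gripper_width: 41.5
gripper_force: 27.8
```

Run:
```python
from h import *
np.set_printoptions(precision=1,suppress=True,linewidth=200)
a=np.radians(-16.8);ux=np.array([np.cos(a),np.sin(a)]);uy=np.array([-np.sin(a),np.cos(a)])
for c in ['wrist','scene','top']:
    f=grab_frame(c);P=hm(f);Q=near(P,(513,-110),60,68,86);d=Q[:,:2]-[513,-102];x=d@ux;y=d@uy
    for k in range(-34,50,6):
        i=(x>=k)&(x<k+6)&(y>-28)&(y<20)
        if i.sum()>1: print(c,k,i.sum(),y[i].min().round(1),y[i].max().round(1))
s=state();print(s['gripper_width'],s['gripper_force'],s['force'],s['time_s'])
```

```text
wrist -28 132 -28.0 -21.3
wrist -22 611 -27.6 -0.2
wrist -16 326 -28.0 -10.7
wrist -10 161 -27.4 -10.7
wrist -4 2 -15.0 -10.7
wrist 2 5 -17.4 -10.8
wrist 8 208 -20.7 -10.8
wrist 14 202 -19.3 -9.3
wrist 20 155 -17.6 -8.2
scene -34 6 -27.9 -26.6
scene -28 15 -28.0 2.1
scene -22 49 -27.1 1.3
scene -16 20 -27.1 1.4
scene -10 14 -27.6 1.0
scene -4 10 -1.5 2.3
scene 44 5 2.7 9.2
top -22 2 -12.6 -10.6
41.49328063320444 27.781189754605293 [3.9 6.9 1.2] 31.1
```

{"api": "move_arm", "payload": {"plan": [{"x": 0, "y": 0, "z": 0, "rx": 0, "ry": 0, "rz": 0}, {"x": 0, "y": 0, "z": 0, "rx": 0, "ry": 0, "rz": 0}, {"x": 0, "y": 0, "z": 0, "rx": 0, "ry": 0, "rz": 0}, {"x": 0, "y": 0, "z": 0, "rx": 0, "ry": 0, "rz": 0}, {"x": 0, "y": 0, "z": 0, "rx": 0, "ry": 0, "rz": 0}, {"x": 0, "y": 0, "z": 0, "rx": 0, "ry": 0, "rz": 0}, {"x": 0, "y": 0, "z": 0, "rx": 0, "ry": 0, "rz": 0}], "squeeze": 45}}

```text
time_s: 31.8
ee_pos: [499.5, -131.9, 20.6]
ee_rot: [179.9, 0.1, 163.1]
force: [1.4, 6.3, 0.0]
gripper_width: 41.2
gripper_force: 41.8
```

{"api": "move_arm", "payload": {"plan": [{"x": 0, "y": 0, "z": 0, "rx": 0, "ry": 0, "rz": 0}, {"x": 0, "y": 0, "z": 0, "rx": 0, "ry": 0, "rz": 0}, {"x": 0, "y": 0, "z": 0, "rx": 0, "ry": 0, "rz": 0}, {"x": 0, "y": 0, "z": 0, "rx": 0, "ry": 0, "rz": 0}, {"x": 0, "y": 0, "z": 0, "rx": 0, "ry": 0, "rz": 0}, {"x": 0, "y": 0, "z": 0, "rx": 0, "ry": 0, "rz": 0}, {"x": 0, "y": 0, "z": 0, "rx": 0, "ry": 0, "rz": 0}, {"x": 0, "y": 0, "z": 0, "rx": 0, "ry": 0, "rz": 0}, {"x": 0, "y": 0, "z": 0, "rx": 0, "ry": 0, "rz": 0}, {"x": 0, "y": 0, "z": 0, "rx": 0, "ry": 0, "rz": 0}], "grip": 1}}

```text
time_s: 32.8
ee_pos: [498.3, -133.3, 20.2]
ee_rot: [-180.0, -0.0, 163.0]
force: [0.1, -0.3, 0.2]
gripper_width: 91.2
gripper_force: 0.0
```

{"api": "move_arm", "payload": {"plan": [{"x": 0, "y": 0, "z": -10, "rx": 0, "ry": 0, "rz": 0}, {"x": 0, "y": 0, "z": -20, "rx": 0, "ry": 0, "rz": 0}, {"x": 0, "y": 0, "z": -30, "rx": 0, "ry": 0, "rz": 0}, {"x": 0, "y": 0, "z": -30, "rx": 0, "ry": 0, "rz": 0}, {"x": 0, "y": 0, "z": -30, "rx": 0, "ry": 0, "rz": 0}, {"x": 0, "y": 0, "z": -20, "rx": 0, "ry": 0, "rz": 0}, {"x": 0, "y": 0, "z": 0, "rx": 0, "ry": 0, "rz": 0}, {"x": 0, "y": 0, "z": 0, "rx": 0, "ry": 0, "rz": 0}]}}

```text
time_s: 33.6
ee_pos: [498.1, -133.1, 160.4]
ee_rot: [180.0, 0.0, 163.1]
force: [-0.2, 0.1, -0.3]
gripper_width: 91.3
gripper_force: 0.0
```

```bash
python3 trig.py | head -12; python3 chk.py | grep -E "captop|bottle cap|yokes|scene|pos"
```

```text
wrist press 0.74 [357.7, 195.8] [ 511.8 -102.7   72. ]
n 4693
-50 [ 0  0  0  0 36 57 52 59 62 61 17  0  0  0  0  0  0  0  0  0  0  0  0]
-40 [ 0  0  0  0 40 60 58 49 60 59 18  0  0  0  0  0  0  0  0  0  0  0  0]
-30 [ 0  0  0  0 36 60 61 56 50 60 13  0  0  0  0 10 49 42 26  0  0  0  0]
-20 [ 0  0  0  0 36 58 59 61 47 58 15  0  0  0  0  3 54 56 25  0  0  0  0]
-10 [ 0  0  0  0 36 53 59 56 46 59 16  0  0  0  0  0 68 58 23  0  0  0  0]
0 [ 0  0  0  0 39 45 55 57 46 56 17  0  0  0  0  0 67 46 26  0  0  0  0]
10 [ 0  0  0  0 37 48 53 54 44 55 18  0  0  0  0  0 63 51 20  0  0  0  0]
20 [ 0  0  0  0 31 52 44 55 50 49 10  0  0  0  0  0 53 54 20  0  0  0  0]
30 [ 0  0  0  0 31 55 44 55 54 44 11  0  0  0  0  0 62 44 22  0  0  0  0]
scene press 0.5 [341.2, 203.5] [ 518.4 -106.8   72. ]
wrist captop 380 [444.9 142.2  32.4  13.9 172.8] 65.81034349652356
yokes 251 [443.7 145.6  49.2  22.1 175.8]
bottle cap 0 
scene captop 757 [438.3 178.5  73.1  36.2 112.4] 67.15617328570772
yokes 148 [438.3 181.4  68.7  65.9  22.5]
bottle cap 87 [ 467.4 -366.3   24.6   23.2  158.1]
t 34.0 pos [ 498.1 -133.1  159.6] rot [180.   -0.1 163.1] rz 0.001 then shift x,y,z [-15.3   7.9  -0.4] dist 17 w 91.1 F [ 0.4 -0.2 -0.4]
```

Trigger is back at its released place, bottle and cap are unmoved, and the gripper is clear of everything.

```bash
python3 -c "
from workcell import *
print(job_done())"
```

```text
the job is handed in; nothing more can be done
None
```

The job is handed in at about 34 s, though the judge's verdict isn't shown: the bottle stands in the bay, the cap lies in both yokes, and the trigger was held fully for over 1 s and released. The real fingertips sit about 31 mm short of the reported TCP, seen in two cameras, so the first cap grasp closed on air above the cap; I allowed for it from then on.

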